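Clear the sorting board and hang up the scraper

ROBOT

A 6-joint arm with a two-finger parallel gripper is mounted at the origin on a cart in front of the work surface, level with it; the furniture and walls round the work are solid. World frame = base frame: x ahead of the robot, y to its left, z up, the work surface at z = 0. Lengths are in mm, angles in rad, forces in N, time in s.
With the tool pointing down it reaches from about 275 to 1000 mm from the base axis. Payload 8.4 kg.
Tool frame: the origin (TCP) lies midway between the tips of the shut fingers; the grasp point (between the pads) lies 19 mm behind it; z points along the fingers, y is the direction in which the jaws open and shut (so a half turn about z gives the same grasp; the last joint's range is limited). The gripper opens to 85 mm and grips with 20 to 120 N. Pads are 22 mm wide; open, the fingers measure 114 mm over their backs; the gripper's body (76 mm by 85 mm) begins 54 mm behind the grasp point. The pads swing forward as they close: fully open they stand 13 mm farther back than shut.
Start: joints at [1.238, 0.353, 1.633, -0, 1.155, -0.002], TCP at [202.998, 591.117, 203.881] pointing down, gripper open.
Joint ranges: [-2.63, 2.63], [-0.92, 2.1], [0.06, 2.66], [-1.3, 4.44], [0, 2.69], [-3.02, 3.02]. Speed limits (rad/s): [2.22, 2.22, 2.79, 3.14, 3.14, 3.14].

INTERFACE

Orientations are given as [roll, pitch, yaw] about the fixed x, y, z axes, in that order (R = Rz(yaw) Ry(pitch) Rx(roll)).
In Python, from rig import r gives the robot as it stands. The module is installed in compiled form; this text tells all that it offers.
- The arm moves only by the tool drive_tool, never from a script. Its argument "moves" is a list of rows, each a list of 3 entries, a list of its own where there are three numbers: the closure, from 0 (fully open) to 1 (shut), then the shift along the tool's x, y, z in cm, then the turn about the tool's z in degrees. In form: [[claw, [dx, dy, dz], roll], ...]. A call has 1 to 12 rows; each row is the pose to reach, as a shift and turn from the pose measured when the call began, along the tool's axes at that moment; what a row does not reach only later rows make up. A row lasts 1/8 s, in which the tool goes at most 62.5 mm and 10.7 degrees, less where a joint would pass 70% of its speed; a pose out of reach is approached as far as the arm can. A call with a gripper value outside its range is refused whole. The fingers move at their own pace and stop on an object; "grip_force" is the grip in N (left out, the last holds). Time passes only in rows, so rows that repeat a pose let the fingers close. It gives the time, the measured TCP pose, the force and the opening at its end, in the units of the state.
- r.sense(): the state, without advancing time (a new reading comes with each control period).
- r.grab_frame(name): name is "scene" or "top"; returns a dict with "color" (400x640x3 uint8, red, green, blue), "fx", "fy", "cx", "cy" (pixels), "pose" (4x4, takes a point from camera to world coordinates). Camera axes: x right, y up, looking along -z (the intrinsics and any distortion apply to the point x, -y, -z); pixel columns grow to the right and rows downward; lengths in mm; the calibration is good to about 2 mm. A picture is of the moment at which its call begins. There is no depth.
- r.sign_off(): hands the job in, once; it reports no verdict.
Trained networks look in the newest picture that a camera, given by its name, has taken for a name from the list of things; names that differ only in an ending like _2 or _b are one class to them, and where a whole thing is asked for, a point or a joint stands for the part that bears it (a point fixed in the world has none). Each returns a list of dicts, best first, with "score" (0 to 1); they miss things now and then, are a little off and sometimes report something else, mostly with a low value. They report only what shows in the picture. A call takes as long as a camera call.
- r.outline_of(thing, camera): "mask" (400x640 bool, what is visible of it) and "at" ([column, row] in pixels, amid what is visible of it).
- r.spot_point(thing, camera): "at" ([column, row] in pixels: a listed point, or the origin of a listed thing).
The state is a dict: "clock": time; "qpos": joint angles; "qvel": joint speeds; "joint_efforts": joint torques, N m; "eef_pos": TCP position; "tcp_rot": TCP orientation; "contact_force": force on the tool from outside, world axes, zero at the start; "wrist_torque": the same for the moment, N m; "opening": opening from 0.0 (shut) to 1.0 (fully open).
Only numpy, scipy, OpenCV 4.12 (cv2) and the standard library are available. Lean on these libraries where they do the work, as an engineer would, in place of code of your own. Each camera call takes 0.05 s, during which the arm holds its last target.

TASK

Clear the sorting board: set the orange mould aside on the cork mat, then bring the catch tray up square and centred against the board's open end so that its lip closes the gap, and wipe all the metal offcuts off the board into the tray with the scraper block, not with the fingers (an offcut that has fallen on the bench may be picked up). Finish by hanging the scraper by its handle bar across both prongs of the hook stand, leaving the tray flush against the board and the other tools where they are.

Things in the scene. Friction and masses are not known exactly. Their poses are not given: they have to be found in the camera images.
- board: Fixed sorting board: white sheet on a low grey block, turned a little about z. Working surface 30 mm above the bench, 130 mm wide (x) and 240 mm long (y). Steel lips 6 mm thick and 12 mm high (top 42 mm above the bench) run along both long sides and the +y end; the -y end is open, without a lip, and its end face is vertical. Origin: centre of the 130 x 240 area, at bench level; its +y points away from the open end, z up.
- board_edge (a point): Middle of the board's open edge, on the working surface (120 mm towards -y of the board's origin, 30 mm up). Axes as the board's.
- tray: Loose open catch tray of aluminium, 148 mm (x) by 120 mm (y), about 0.5 kg, walls 4 mm thick and 40 mm high, except the wall on its +y side, a straight lip only 22 mm high that faces the board's open end. On the middle of its -y wall stands a blue grip block, 60 mm (x) by 16 mm (y), its top 62 mm above the bench. Inner floor 4 mm up. Origin: centre of the underside. It starts some 30 to 65 mm away from the board and askew, its lip roughly facing the open end.
- tray_lip (a point): Middle of the outer face of the tray's low lip, at its top (60 mm to +y of the tray's origin, 22 mm up). Axes as the tray's.
- tray_grip (a point): Top centre of the tray's blue grip block (60 mm to -y of the tray's origin, 62 mm up). The block can be gripped across its 16 mm thickness (tray y) from above.
- scraper: Scraper block, about 0.25 kg, standing upright on the bench near the hook stand: wooden block with a rubber foot, 30 mm thick (x), 96 mm wide (y), 34 mm high, under a bow handle: two steel uprights at y = +-44.5 mm (7 mm thick) carry a red bar 96 mm long (y), 16 mm thick (x) and 18 mm high, its centre 99 mm above the foot. The opening under the bar is 82 mm wide and 56 mm high. Origin: centre of the underside, z up when upright. Both faces (+x and -x) are alike.
- scraper_bar (a point): Centre of the scraper's red bar, 99 mm above its foot. Axes as the scraper's. The bar can be gripped across its 16 mm thickness (scraper x) from above.
- hook_stand: Fixed hook stand: dark base plate (100 x 100 x 10 mm, centred 20 mm to +x of the origin) and two parallel steel rods 8 mm thick at y = +-31 mm. Each rises at x = +50 mm, then runs level to -x as a prong, its top 130 mm above the bench, to an upturned, rubber-tipped end at x = -28 mm whose top is 147 mm above the bench. Between the prongs there is free space 54 mm wide. The prongs point along the stand's -x, roughly to the robot. Origin at bench level.
- hook_seat (a point): Point midway between the two prongs, level with their tops (130 mm up), at the middle of their level part (10 mm to +x of the stand's origin; upturned ends 38 mm to -x of here, uprights 40 mm to +x). Axes as the stand's. When the scraper hangs here the underside of its bar, across both prongs along the stand's y, is at this height.
- mat: Fixed cork mat on the bench, 70 (x) x 90 (y) x 3 mm, in front of the board. Origin: centre of its underside.
- mould: Orange rubber mould like a small closed box, 48 (x) x 63 (y) x 24 mm, about 0.07 kg; at the start it lies on the board near the +y end. Origin: centre of its underside; its 48 mm sides (x) can be gripped from above.
- tape_roll: Bystander: roll of masking tape, 72 mm across, 18 mm high, at the right of the bench. Origin: centre of its underside.
- chip_0: Brass offcut, a stepped bar piece 26 x 16 x 11 mm, 20 g, loose on the board at the start; sometimes absent. Origin: about the centre of its underside.
- chip_1: Copper offcut, a stepped bar piece 26 x 16 x 11 mm, 20 g, loose on the board at the start; sometimes absent. Origin: about the centre of its underside.
- chip_2: Brass offcut, a stepped bar piece 26 x 16 x 11 mm, 20 g, loose on the board at the start; sometimes absent. Origin: about the centre of its underside.
- chip_3: Copper offcut, an angle piece 26 x 21 x 10 mm, 20 g, loose on the board at the start; sometimes absent. Origin: about the centre of its underside.
- chip_4: Brass offcut, an angle piece 26 x 21 x 10 mm, 20 g, loose on the board at the start; sometimes absent. Origin: about the centre of its underside.
- chip_5: Copper offcut, an angle piece 26 x 21 x 10 mm, 20 g, loose on the board at the start; sometimes absent. Origin: about the centre of its underside.
- glue_bottle: Bystander: small white glue bottle with a blue cap, 29 x 28 x 79 mm, standing behind the board. Origin: centre of its underside.

How it is judged (in metres and radians):
On the way, in this order (a step that is already met when the one before it is completed fails the run):
1. The mould lies on the cork mat (horizontal distance between mould and mat below 0.025 m and height (world z) of mould below 0.01 m and angle between mould's own z axis and vertical below 0.2 rad), for 0.2 s.
2. The tray stands flush, square and centred against the board's open end (y of tray_lip in the frame of board_edge between -0.005 and 0.003 m and x of tray_lip in the frame of board_edge between -0.012 and 0.012 m and angle between the y axis of tray and the y axis of board, either way round below 0.05 rad), for 0.2 s.
3. All offcuts are in the tray (x of chip_0 in the frame of tray between -0.074 and 0.074 m and y of chip_0 in the frame of tray between -0.06 and 0.06 m and z of chip_0 in the frame of tray between -0.01 and 0.032 m and x of chip_1 in the frame of tray between -0.074 and 0.074 m and y of chip_1 in the frame of tray between -0.06 and 0.06 m and z of chip_1 in the frame of tray between -0.01 and 0.032 m and x of chip_2 in the frame of tray between -0.074 and 0.074 m and y of chip_2 in the frame of tray between -0.06 and 0.06 m and z of chip_2 in the frame of tray between -0.01 and 0.032 m and x of chip_3 in the frame of tray between -0.074 and 0.074 m and y of chip_3 in the frame of tray between -0.06 and 0.06 m and z of chip_3 in the frame of tray between -0.01 and 0.032 m and x of chip_4 in the frame of tray between -0.074 and 0.074 m and y of chip_4 in the frame of tray between -0.06 and 0.06 m and z of chip_4 in the frame of tray between -0.01 and 0.032 m and x of chip_5 in the frame of tray between -0.074 and 0.074 m and y of chip_5 in the frame of tray between -0.06 and 0.06 m and z of chip_5 in the frame of tray between -0.01 and 0.032 m), for 0.2 s.
4. The scraper hangs by its bar across both prongs of the hook stand (x of scraper_bar in the frame of hook_seat between -0.03 and 0.035 m and y of scraper_bar in the frame of hook_seat between -0.015 and 0.015 m and z of scraper_bar in the frame of hook_seat between 0 and 0.02 m and contact force between scraper and hook_stand above 0.5 N and angle between scraper's own z axis and vertical below 0.35 rad), for 0.2 s.
At the end, for the whole second after the job is handed in: Mould flat on the mat, within 25 mm of its centre; tray lip against the board's open end (gap under 5 mm, 0.05 rad of parallel, 12 mm of centred); every offcut in the tray; scraper hung by its bar on both prongs (15 mm of centred, tilt under 0.35 rad); all at rest (all of step 1 and all of step 2 and all of step 3 and all of step 4 and linear speed of each of tray, scraper, mould, chip_0, chip_1, chip_2, chip_3, chip_4, chip_5 below 0.03 m/s); the robot touches nothing.
It fails at once if The fingers touch an offcut that is still on the board ((contact force between the fingers and chip_0 above 0.5 N and x of chip_0 in the frame of board between -0.07 and 0.07 m and y of chip_0 in the frame of board between -0.115 and 0.125 m and z of chip_0 in the frame of board above 0.02 m) or (contact force between the fingers and chip_1 above 0.5 N and x of chip_1 in the frame of board between -0.07 and 0.07 m and y of chip_1 in the frame of board between -0.115 and 0.125 m and z of chip_1 in the frame of board above 0.02 m) or (contact force between the fingers and chip_2 above 0.5 N and x of chip_2 in the frame of board between -0.07 and 0.07 m and y of chip_2 in the frame of board between -0.115 and 0.125 m and z of chip_2 in the frame of board above 0.02 m) or (contact force between the fingers and chip_3 above 0.5 N and x of chip_3 in the frame of board between -0.07 and 0.07 m and y of chip_3 in the frame of board between -0.115 and 0.125 m and z of chip_3 in the frame of board above 0.02 m) or (contact force between the fingers and chip_4 above 0.5 N and x of chip_4 in the frame of board between -0.07 and 0.07 m and y of chip_4 in the frame of board between -0.115 and 0.125 m and z of chip_4 in the frame of board above 0.02 m) or (contact force between the fingers and chip_5 above 0.5 N and x of chip_5 in the frame of board between -0.07 and 0.07 m and y of chip_5 in the frame of board between -0.115 and 0.125 m and z of chip_5 in the frame of board above 0.02 m)).
It fails at once if A bystander (tape roll, glue bottle) is shifted more than 30 mm (distance of any of tape_roll, glue_bottle from where it was at the start of the episode above 0.03 m).
Of chip_0, chip_1, chip_2, chip_3, chip_4, chip_5 only 3 to 6 are there at a start; the rules pass over those that are not, and their reading is None.
At some moment in a run one of tray, chip_0, chip_1, chip_2, chip_3, chip_4, chip_5 may be knocked a few centimetres aside while the robot is not near it.
It also fails if it takes over 210 s, if anything falls off the work surface, if the arm or the gripper's body presses on something with over 40 N, if the wrist force passes 120 N, or if a joint passes its speed limit or range.

## Working session

There is one attempt and no reset: what is moved stays moved. The work goes in short steps, Python scripts to look and compute and a tool call to move; the robot and the scene stay as the last step left them, time stands still between calls to the robot, and variables do not carry over. Pictures are saved under pics/ and viewed, and the job is handed in when it is done.

Besides the shell and the picture viewer there is one more tool, called after "Request:" as a command line: name --argument value ..., lists and objects as JSON in quotes. drive_tool: Moves the arm, as the interface text tells. Its arguments: {"type":"object","properties":{"moves":{"type":"array"},"grip_force":{"type":"number"}},"required":["moves"]}

```bash
mkdir -p pics; ls; python3 - <<'E'
from rig import r
import cv2
print(r.sense())
for n in ("scene","top"):
    f=r.grab_frame(n); cv2.imwrite(f"pics/{n}0.png",f["color"][:,:,::-1]); print(n,{k:v for k,v in f.items() if k!="color"})
E
```

```text
pics
{'clock': 0.0, 'qpos': array([ 1.23763138e+00,  3.53644586e-01,  1.63417070e+00, -8.05817357e-06,
        1.15517762e+00, -2.39728589e-03]), 'qvel': array([-0.00229829,  0.00052637,  0.0001517 ,  0.00189468, -0.00167683,
       -0.00029122]), 'joint_efforts': array([ 1.18035641e-03, -6.05254340e+01, -3.42077994e+01,  2.35677890e-04,
        9.04762361e-03,  7.64997367e-06]), 'eef_pos': array([202.8088772 , 590.6210681 , 203.14828001]), 'tcp_rot': array([-3.14019239e+00,  4.01076905e-06,  2.81082825e+00]), 'contact_force': array([-0.15081673,  0.01594003, -0.20436341]), 'wrist_torque': array([0.04107458, 0.02455392, 0.006301  ]), 'opening': 0.9985738766594815}
scene {'fx': 408.3750966753402, 'fy': 408.3750966753402, 'cx': 319.2253553009822, 'cy': 194.73545610181102, 'pose': array([[-7.57609839e-01,  4.54913388e-01, -4.68061045e-01,
         1.11528925e+02],
       [-6.52438981e-01, -5.07234034e-01,  5.63060397e-01,
         3.16935201e+02],
       [ 1.87272215e-02,  7.31961368e-01,  6.81088722e-01,
         7.47047724e+02],
       [ 0.00000000e+00,  0.00000000e+00,  0.00000000e+00,
         1.00000000e+00]])}
top {'fx': 499.72139306599223, 'fy': 499.72139306599223, 'cx': 316.26718406669244, 'cy': 187.20955339060194, 'pose': array([[ 3.00248708e-02,  9.93382180e-01, -1.10861856e-01,
         4.22748487e+02],
       [-9.99548873e-01,  2.97567587e-02, -4.07256347e-03,
        -2.33334258e+02],
       [-7.46722478e-04,  1.10934122e-01,  9.93827482e-01,
         1.40753510e+03],
       [ 0.00000000e+00,  0.00000000e+00,  0.00000000e+00,
         1.00000000e+00]])}
```

View pics/scene0.png

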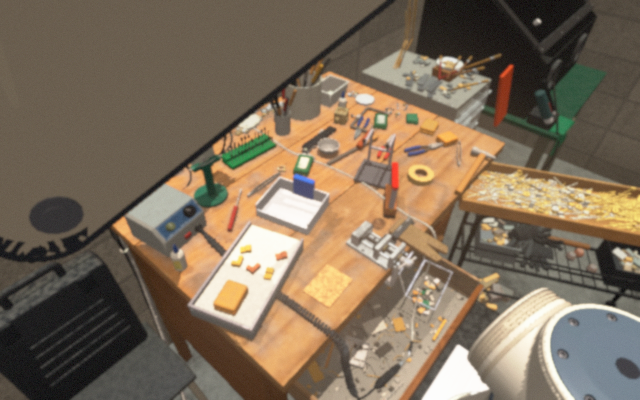

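View pics/top0.png

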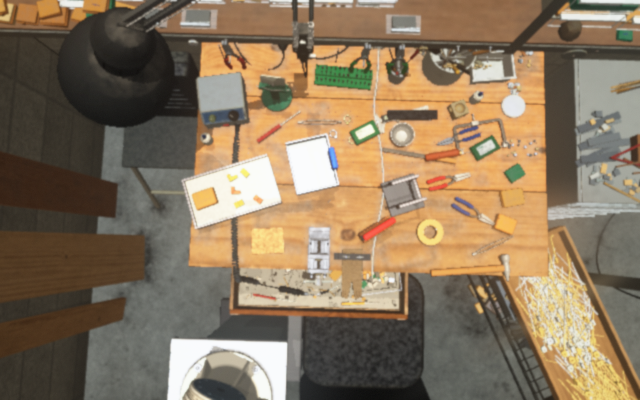

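Both views show the board at left with the mould and about five or six chips. The tray is at top-view (312,165), the red-bar scraper at (378,229), the hook stand at (403,192), the mat at (267,240) and the tape at (430,232).

```bash
cat > h.py <<'E'
from rig import r
import numpy as np, cv2
from scipy.optimize import least_squares
H={'mould':30,'tray_lip':22,'tray_grip':62,'scraper_bar':99,'board_edge':30,'hook_seat':130,'board':0,'tray':0,'scraper':0,'hook_stand':0,'mat':0,'tape_roll':0,'glue_bottle':0,**{f'chip_{i}':30 for i in range(6)}}
def ray(f,p):
    d=np.array([(p[0]-f['cx'])/f['fx'],-(p[1]-f['cy'])/f['fy'],-1.]); P=f['pose']
    return P[:3,3],P[:3,:3]@d
def toz(f,p,z):
    o,d=ray(f,p); return (o+d*(z-o[2])/d[2])
def proj(f,X):
    X=np.atleast_2d(X); P=f['pose']; c=(X-P[:3,3])@P[:3,:3]
    return np.c_[f['cx']+f['fx']*c[:,0]/-c[:,2], f['cy']-f['fy']*c[:,1]/-c[:,2]]
def save(f,n,box=None,s=1):
    im=f['color'][:,:,::-1]
    if box: im=im[box[1]:box[3],box[0]:box[2]]
    im=cv2.resize(im,None,fx=s,fy=s,interpolation=cv2.INTER_CUBIC); cv2.imwrite('pics/'+n+'.png',im)
E
python3 - <<'E'
from h import *
np.set_printoptions(precision=1,suppress=True)
F={n:r.grab_frame(n) for n in('scene','top')}
for t in H:
    for n in F:
        for d in r.spot_point(t,n)[:6 if 'chip' in t else 2]:
            if d['score']>.3: print(t,n,round(d['score'],2),np.array(d['at']),toz(F[n],d['at'],H[t])[:2])
print(r.sense()['clock'])
save(F['top'],'top1',(170,110,470,290),2.6); save(F['scene'],'scene1',(170,120,450,350),2.8)
E
```

```text
mould scene 0.57 [234.7 304.9] [519.6  80.3]
mould scene 0.37 [182.7 266.7] [674.7  92.5]
mould top 0.56 [206.6 201. ] [529.   74.3]
tray_lip scene 0.74 [279.7 220.3] [ 621.9 -148.9]
tray_lip top 0.76 [291.  167.2] [ 631.6 -155.2]
tray_grip scene 0.91 [301.8 175.9] [ 662.6 -273.5]
tray_grip top 0.86 [333.4 154.9] [ 662.9 -271.9]
scraper_bar scene 0.65 [396.5 176.3] [ 458.7 -396.4]
scraper_bar top 0.59 [380.1 232.8] [ 454.1 -398. ]
scraper_bar top 0.39 [375.  228.3] [ 465.4 -384.5]
board_edge scene 0.86 [277.3 233.4] [ 590.7 -110.1]
board_edge top 0.91 [273.3 176.8] [ 601.9 -107.4]
hook_seat scene 0.66 [379.8 140.4] [ 553.6 -455.6]
hook_seat top 0.73 [406.9 189.4] [ 566.6 -461.2]
hook_seat top 0.44 [379.3 229.4] [ 461.9 -391.9]
board scene 0.56 [251.  279.6] [558.2   5.5]
board top 0.67 [233.1 192.1] [558.8   7.4]
tray scene 0.76 [290.3 211.4] [ 639.2 -203.4]
tray top 0.68 [311.4 165.4] [ 641.8 -211.8]
scraper scene 0.95 [391.1 204.2] [ 460.1 -399.3]
scraper scene 0.35 [243.1 248.4] [637.3 -41.7]
scraper top 0.8 [374.7 227.4] [ 471.1 -395. ]
hook_stand scene 0.75 [230.7 303.9] [544.7 
[... 2812 characters left out ...]
.6 200.8] [534.  -74.9]
chip_4 top 0.41 [376.4 227.3] [ 470.5 -396.2]
chip_4 top 0.4 [237.9 192.2] [556.  -11.1]
chip_4 top 0.39 [239.4 201.6] [530.  -16.4]
chip_4 top 0.38 [245.8 170.7] [616.8 -30.2]
chip_5 scene 0.65 [253.6 264.8] [564.7 -11.8]
chip_5 scene 0.55 [268.8 275.7] [519.5 -13.6]
chip_5 scene 0.52 [278.3 258.1] [537.7 -60.2]
chip_5 scene 0.48 [236.9 262.3] [596.9   7.7]
chip_5 scene 0.4 [242.3 248.6] [617.1 -25.7]
chip_5 top 0.64 [275.7 177.5] [ 600.2 -114.2]
chip_5 top 0.42 [260.6 200.8] [534.  -74.9]
chip_5 top 0.41 [376.4 227.3] [ 470.5 -396.2]
chip_5 top 0.4 [237.9 192.2] [556.  -11.1]
chip_5 top 0.39 [239.4 201.6] [530.  -16.4]
chip_5 top 0.38 [245.8 170.7] [616.8 -30.2]
2.1
```

```bash
ls pics
```

```text
scene0.png
scene1.png
top0.png
top1.png
```

View pics/scene1.png

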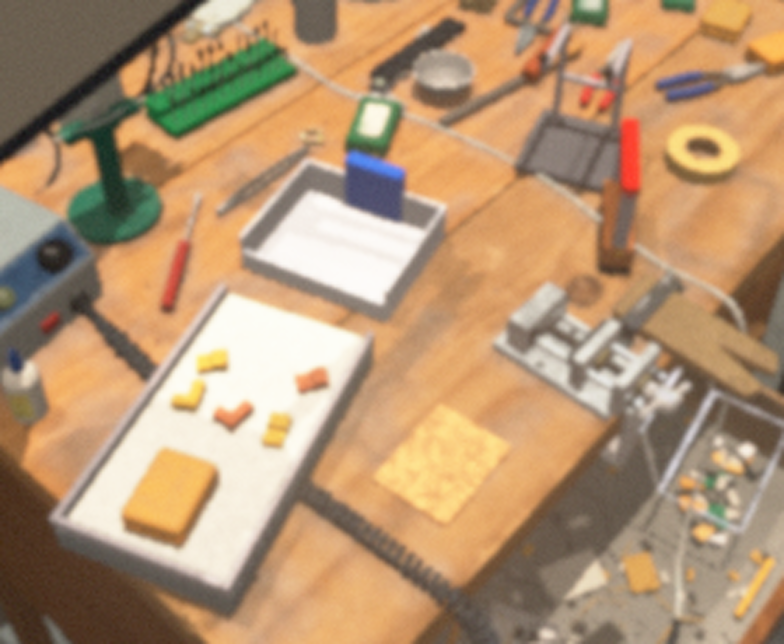

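View pics/top1.png

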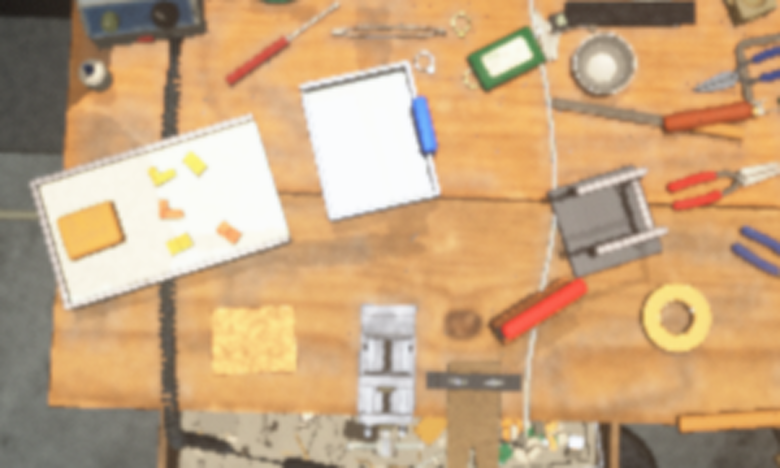

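Five chips: three brass and two copper. I'll fit the object poses to the network masks from both cameras.

```bash
cat > fit.py <<'E'
from h import *
from scipy.optimize import minimize
def bx(x0,x1,y0,y1,z0,z1): return np.array([[x,y,z] for x in(x0,x1) for y in(y0,y1) for z in(z0,z1)],float)
M={'board':[bx(-71,71,-120,126,0,30),bx(-71,-65,-120,126,30,42),bx(65,71,-120,126,30,42),bx(-71,71,120,126,30,42)],
'tray':[bx(-74,74,-60,60,0,4),bx(-74,-70,-60,60,0,40),bx(70,74,-60,60,0,40),bx(-74,74,-60,-56,0,40),bx(-74,74,56,60,0,22),bx(-30,30,-68,-52,0,62)],
'scraper':[bx(-15,15,-48,48,0,34),bx(-8,8,-48,-41,34,92),bx(-8,8,41,48,34,92),bx(-8,8,-48,48,90,108)],
'hook_stand':[bx(-30,70,-50,50,0,10)]+[b for s in(-31,31) for b in(bx(46,54,s-4,s+4,0,130),bx(-32,54,s-4,s+4,122,130),bx(-32,-24,s-4,s+4,122,147))],
'mat':[bx(-35,35,-45,45,0,3)],
'mould':[bx(-24,24,-31.5,31.5,0,24)]}
def render(f,name,p,z=0,S=2):
    c,s=np.cos(p[2]),np.sin(p[2]); R=np.array([[c,-s,0],[s,c,0],[0,0,1]])
    im=np.zeros((400*S,640*S),np.uint8)
    for b in M[name]:
        q=proj(f,b@R.T+[p[0],p[1],z])
        h=cv2.convexHull(((q+.5)*S-.5).astype(np.float32))
        cv2.fillConvexPoly(im,np.round(h*16).astype(np.int32),255,cv2.LINE_AA,4)
    return cv2.resize(im,(640,400),interpolation=cv2.INTER_AREA)/255.
def fit(name,frames,masks,p0,z=0):
    def cost(p):
        t=0
        for n in masks:
            a=cv2.GaussianBlur(render(frames[n],name,p,z),(0,0),1.0); t+=((a-masks[n])**2).sum()/masks[n].sum()
        return t
    ms={n:cv2.GaussianBlur(m.astype(float),(0,0),1.) for n,m in masks.items()}
    masks=ms
    best=None
    sx=np.array([[0,0,0],[8,0,0],[0,8,0],[0,0,.12]])
    for it in range(3):
        p0=np.array(p0,float)
        res=minimize(cost,p0,method='Nelder-Mead',options=dict(initial_simplex=p0+sx,xatol=.05,fatol=1e-5)); p0=res.x; sx=-sx*.5
    return res.x,res.fun
def masks_of(name,p0xy,frames,cams=('scene','top'),tol=25,z=0):
    out={}
    for n in cams:
        exp=proj(frames[n],[[p0xy[0],p0xy[1],z]])[0]
        for d in r.outline_of(name,n):
            if np.hypot(*(np.array(d['at'])-exp))<tol: out[n]=d['mask']; break
    return out
def overlay(f,n,items,file,box=None,s=1):
    im=f['color'][:,:,::-1].copy()
    if box is None: box=(0,0,640,400)
    im=cv2.resize(im[box[1]:box[3],box[0]:box[2]],None,fx=s,fy=s,interpolation=cv2.INTER_CUBIC)
    for name,p,z in items:
        c,si=np.cos(p[2]),np.sin(p[2]); R=np.array([[c,-si,0],[si,c,0],[0,0,1]])
        for b in M[name]:
            q=(proj(f,b@R.T+[p[0],p[1],z])-[box[0],box[1]]+.5)*s-.5
            for i in range(8):
                for k in(1,2,4):
                    j=i^k
                    if j>i: cv2.line(im,tuple(int(v*8) for v in q[i]),tuple(int(v*8) for v in q[j]),(0,255,0) if n!='x' else 0,1,cv2.LINE_AA,3)
    cv2.imwrite('pics/'+file+'.png',im)
E
python3 - <<'E'
from fit import *
np.set_printoptions(precision=3,suppress=True)
F={n:r.grab_frame(n) for n in('scene','top')}
G={'board':(570,6,-1.57+1.85,0),'tray':(640,-208,.28+0.0,0),'scraper':(467,-393,.5-1.57+.0,0),'hook_stand':(560,-452,.3,0),'mat':(424,-100,0,0),'mould':(526,76,.2,30)}
# image: board long axis in world
def yaw(a,b): return np.arctan2(b[1]-a[1],b[0]-a[0])
G['board']=(570,6,yaw((596,-109),(560,6))-np.pi/2,0)
G['tray']=(640,-208,yaw((662,-272),(627,-152))-np.pi/2,0)
G['scraper']=(467,-393,-.9,0)
items=[]
for k,g in G.items():
    m=masks_of(k,g[:2],F,z=g[3])
    if not m: print(k,'no mask');continue
    for one in [None]+list(m):
        mm=m if one is None else {one:m[one]}
        p,c=fit(k,F,mm,g[:3],g[3]); print(k,one or list(m),p,c)
        if one is None: items.append((k,p,g[3]))
overlay(F['top'],'top',items,'ovt1',(170,110,470,290),2.6); overlay(F['scene'],'scene',items,'ovs1',(170,120,450,350),2.8)
E
```

```text
board ['scene', 'top'] [558.921   2.189   0.331] 0.3500145851142897
board scene [558.842   1.432   0.329] 0.1837058732653873
board top [559.37    2.786   0.335] 0.16471493730080333
tray ['scene', 'top'] [ 640.929 -213.259    0.257] 0.031187469921327003
tray scene [ 640.087 -213.787    0.261] 0.0239747956656305
tray top [ 641.724 -213.178    0.262] 0.004983264236186624
scraper ['scene', 'top'] [ 463.607 -394.625   -2.581] 0.08703312924062959
scraper scene [ 463.322 -395.428   -2.596] 0.03071828315557098
scraper top [ 464.232 -394.119    0.597] 0.04071277978662897
hook_stand ['scene', 'top'] [ 545.696 -472.685    0.29 ] 0.40642559403453726
hook_stand scene [ 547.681 -473.627    0.276] 0.3487122886534651
hook_stand top [ 544.414 -472.444    0.305] 0.04976871327260916
mat ['scene', 'top'] [424.966 -96.565   0.07 ] 0.08021331919066653
mat scene [424.129 -96.769   0.068] 0.05238111749309346
mat top [425.44  -96.244   0.077] 0.02531803633624705
mould ['scene', 'top'] [533.835  76.295   0.391] 0.14659590261752667
mould scene [532.914  76.147   0.43 ] 0.07134715255719537
mould top [535.294  76.762   0.395] 0.06143856054492342
```

View pics/ovt1.png

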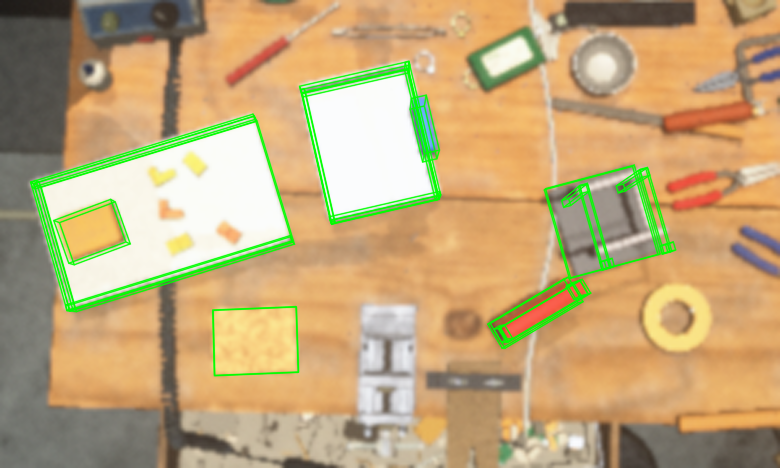

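View pics/ovs1.png

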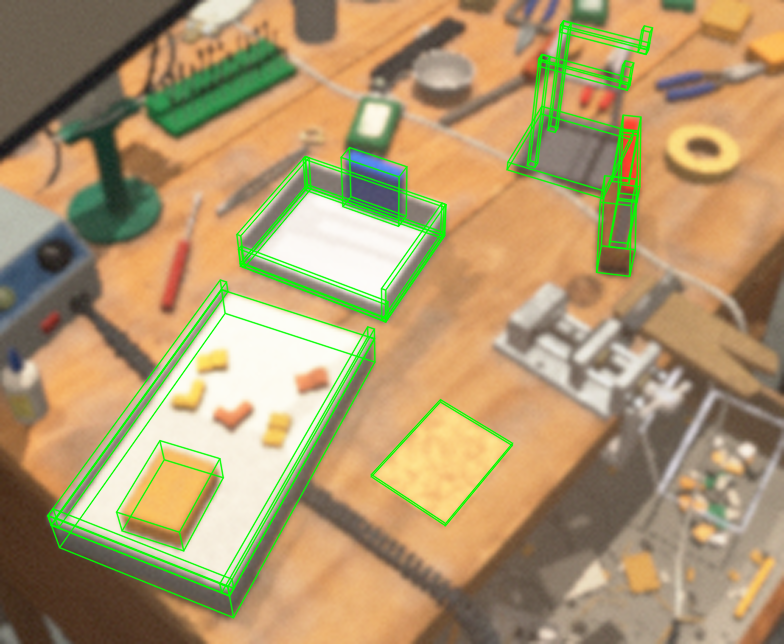

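```bash
python3 - <<'E'
from fit import *
np.set_printoptions(precision=3,suppress=True)
F={n:r.grab_frame(n) for n in('scene','top')}
m=masks_of('hook_stand',(560,-452),F)
for y in (-1.3,-1,-.6,-.3):
    p,c=fit('hook_stand',F,m,(555,-460,y)); print(y,p,c)
save(F['top'],'t2',(360,150,450,260),7);save(F['scene'],'s2',(340,110,440,230),6)
cv2.imwrite('pics/m2.png',np.hstack([m[k][100:270,300:480].astype(np.uint8)*255 for k in m]))
E
```

```text
-1.3 [ 557.815 -452.488   -1.241] 0.1375636789452262
-1 [ 557.743 -452.542   -1.24 ] 0.13760657193667397
-0.6 [ 557.886 -452.558   -1.243] 0.13757646592176506
-0.3 [ 545.963 -472.449    0.29 ] 0.38737608494941134
```

View pics/t2.png

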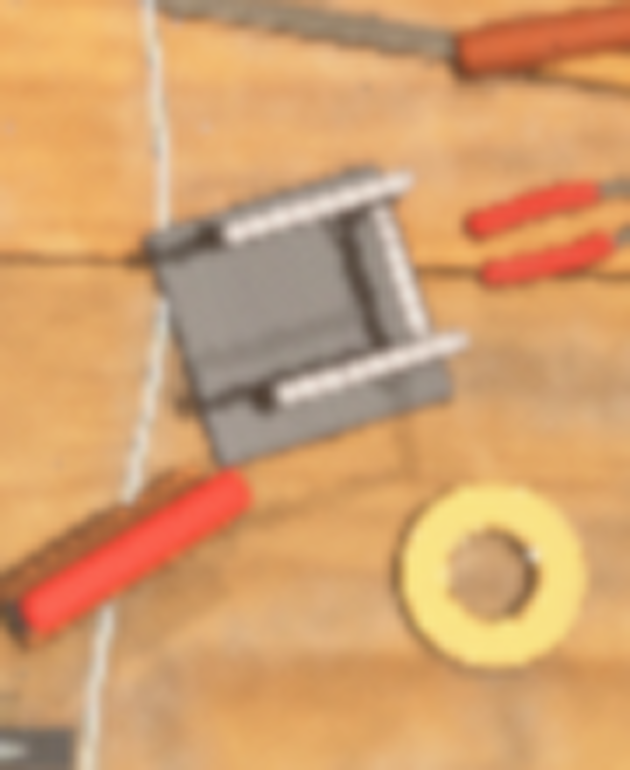

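View pics/s2.png

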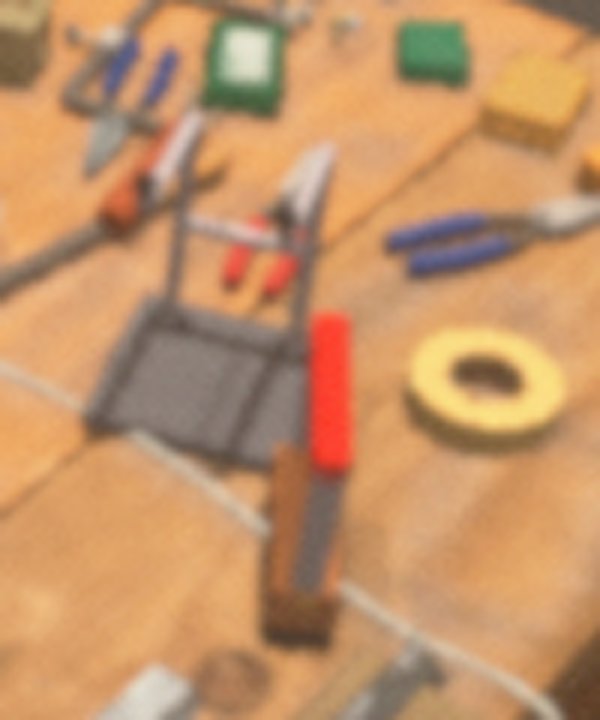

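View pics/m2.png

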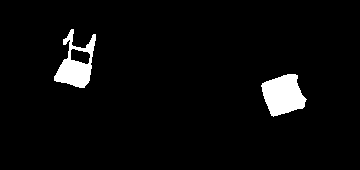

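Refitting puts the stand at (558,-452) with yaw -1.24, so its prongs point towards +y (left in the top view). Mould first.

```bash
cat > go.py <<'E'
import sys
from h import *
def go(x,y,z,psi=None):
    s=r.sense(); e=s['eef_pos']; p=s['tcp_rot'][2]
    if psi is None: psi=p
    d=np.array([x,y,z])-e
    t=(psi-p+np.pi)%(2*np.pi)-np.pi
    dx=np.cos(p)*d[0]+np.sin(p)*d[1]; dy=np.sin(p)*d[0]-np.cos(p)*d[1]
    print('t',round(s['clock'],2),'eef',e.round(1),'rot',s['tcp_rot'].round(3),'q6',s['qpos'][5].round(2),'op',round(s['opening'],3),'F',s['contact_force'].round(1))
    print('shift cm [%.2f, %.2f, %.2f] roll %.1f  rows>= %.1f'%(dx/10,dy/10,-d[2]/10,-np.degrees(t),max(np.linalg.norm(d)/62.5,abs(np.degrees(t))/10.7)))
if __name__=='__main__': go(*map(float,sys.argv[1:]))
E
python3 go.py 534.5 76.5 110 1.975
```

```text
t 3.0 eef [203.  591.1 203.9] rot [-3.142 -0.     2.811] q6 -0.0 op 0.998 F [-0.2  0.4 -0.3]
shift cm [-48.07, -37.90, 9.39] roll 47.9  rows>= 9.9
```

Request:
drive_tool --moves '[[0, [-48.1, -37.9, 5], 47.9], [0, [-48.1, -37.9, 5], 47.9], [0, [-48.1, -37.9, 5], 47.9], [0, [-48.1, -37.9, 5], 47.9], [0, [-48.1, -37.9, 5], 47.9], [0, [-48.1, -37.9, 5], 47.9], [0, [-48.1, -37.9, 5], 47.9], [0, [-48.1, -37.9, 9.4], 47.9], [0, [-48.1, -37.9, 9.4], 47.9], [0, [-48.1, -37.9, 9.4], 47.9], [0, [-48.1, -37.9, 9.4], 47.9], [0, [-48.1, -37.9, 9.4], 47.9]]' --grip_force 30

```text
clock: 4.5
eef_pos: [534.6, 76.4, 109.8]
tcp_rot: [-3.141, -0.0, 1.974]
contact_force: [-0.6, 0.3, -0.3]
opening: 1.0
```

```bash
python3 go.py 534.5 76.5 32 1.975
```

```text
t 4.5 eef [534.6  76.4 109.8] rot [-3.141 -0.     1.974] q6 -0.26 op 1.0 F [-0.6  0.3 -0.3]
shift cm [0.01, -0.00, 7.78] roll -0.1  rows>= 1.2
```

Positioning is accurate. Descend, grip, lift.

Request:
drive_tool --moves '[[0, [0, 0, 4], 0], [0, [0, 0, 7.8], 0], [0, [0, 0, 7.8], 0], [0.6, [0, 0, 7.8], 0], [0.6, [0, 0, 7.8], 0], [0.6, [0, 0, 7.8], 0], [0.6, [0, 0, 7.8], 0], [0.6, [0, 0, 7.8], 0], [0.6, [0, 0, 3], 0], [0.6, [0, 0, 0], 0], [0.6, [0, 0, 0], 0]]'

```text
clock: 5.88
eef_pos: [536.3, 76.6, 112.1]
tcp_rot: [3.138, 0.001, 1.974]
contact_force: [0.5, 0.6, -0.2]
opening: 0.401
```

```bash
python3 go.py 425 -96.5 70; python3 - <<'E'
from h import *
save(r.grab_frame('scene'),'s3',(170,120,450,350),2.8)
E
```

```text
t 5.88 eef [536.3  76.6 112.1] rot [3.138e+00 1.000e-03 1.974e+00] q6 -0.26 op 0.401 F [ 0.5  0.6 -0.2]
shift cm [-11.56, -17.03, 4.21] roll -0.0  rows>= 3.4
```

View pics/s3.png

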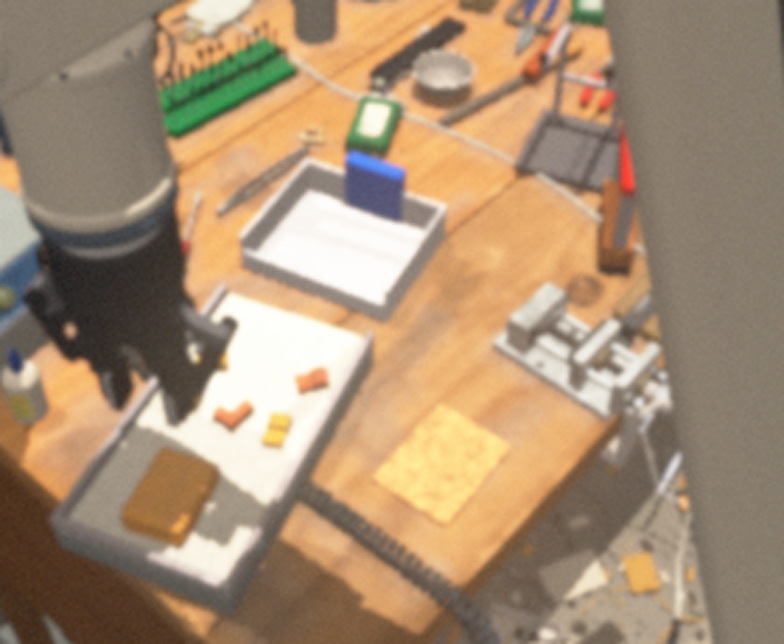

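The mould stayed put: the opening reached the commanded 0.4, so there is nothing in the jaws. I'll retry in stages.

```bash
python3 go.py 534.5 76.5 32; python3 - <<'E'
from fit import *
F={n:r.grab_frame(n) for n in('scene','top')}
m=masks_of('mould',(534,76),F,z=30)
for k in m: print(k,fit('mould',F,{k:m[k]},(534,76,.4),30))
E
```

```text
t 5.92 eef [535.2  76.5 110.5] rot [3.14  0.    1.974] q6 -0.26 op 0.4 F [ 0.8 -0.5 -0.4]
shift cm [0.03, -0.06, 7.85] roll -0.0  rows>= 1.3
scene (array([5.32737378e+02, 7.60155094e+01, 3.95210309e-01]), np.float64(0.05337392823865834))
top (array([5.39821398e+02, 6.35992192e+01, 4.69825228e-01]), np.float64(0.5635582978316155))
```

Request:
drive_tool --moves '[[0, [0, 0, 0], 0], [0, [0, 0, 0], 0], [0, [0, 0, 0], 0], [0, [0, 0, 0], 0], [0, [0, 0, 5.5], 0], [0, [0, 0, 8.1], 0], [0, [0, 0, 8.1], 0], [0, [0, 0, 8.1], 0]]'

```text
clock: 7.12
eef_pos: [534.2, 76.4, 28.6]
tcp_rot: [-3.14, -0.001, 1.974]
contact_force: [0.1, -0.3, 0.8]
opening: 1.0
```

Request:
drive_tool --moves '[[0.7, [0, 0, 0], 0], [0.7, [0, 0, 0], 0], [0.7, [0, 0, 0], 0], [0.7, [0, 0, 0], 0], [0.7, [0, 0, 0], 0], [0.7, [0, 0, 0], 0]]' --grip_force 40

```text
clock: 7.88
eef_pos: [534.1, 76.4, 28.5]
tcp_rot: [-3.14, -0.001, 1.974]
contact_force: [-0.0, 0.3, -0.3]
opening: 0.3
```

```bash
python3 - <<'E'
from h import *
save(r.grab_frame('scene'),'s4',(170,190,350,350),4)
E
```

```text
(no output)
```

View pics/s4.png

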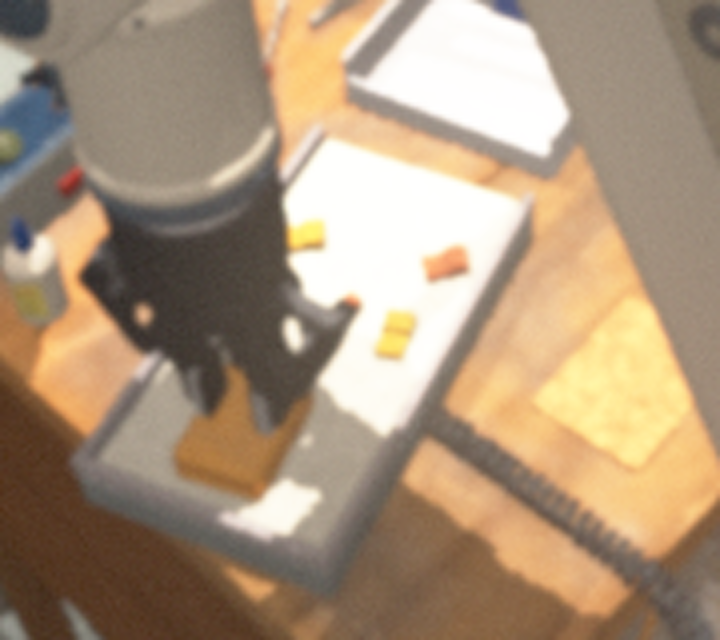

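```bash
python3 - <<'E'
from fit import *
F={n:r.grab_frame(n) for n in('scene','top')}
s=r.sense();e=s['eef_pos'];p=s['tcp_rot'][2]
ty=np.array([np.sin(p),-np.cos(p),0])
for n,f in F.items():
    overlay(f,n,[('mould',(534,76.2,.4),30)],'g_'+n)
    im=cv2.imread(f'pics/g_{n}.png')
    for z in (0,20,40,60):
        for sg in(-1,1):
            q=proj(f,e+[0,0,z]+ty*sg*12.7)[0]; cv2.circle(im,tuple(int(v*8) for v in q),8,(255,0,255),-1,cv2.LINE_AA,3)
    c=(180,220,300,340) if n=='scene' else (160,150,280,270)
    im=cv2.resize(im[c[1]:c[3],c[0]:c[2]],None,fx=4.5,fy=4.5,interpolation=cv2.INTER_CUBIC); cv2.imwrite(f'pics/g_{n}.png',im)
E
python3 -c "
import cv2,numpy as np
a=[cv2.imread('pics/g_%s.png'%n) for n in('scene','top')]
cv2.imwrite('pics/g.png',cv2.resize(np.hstack(a),None,fx=.74,fy=.74))"
```

```text
(no output)
```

View pics/g.png

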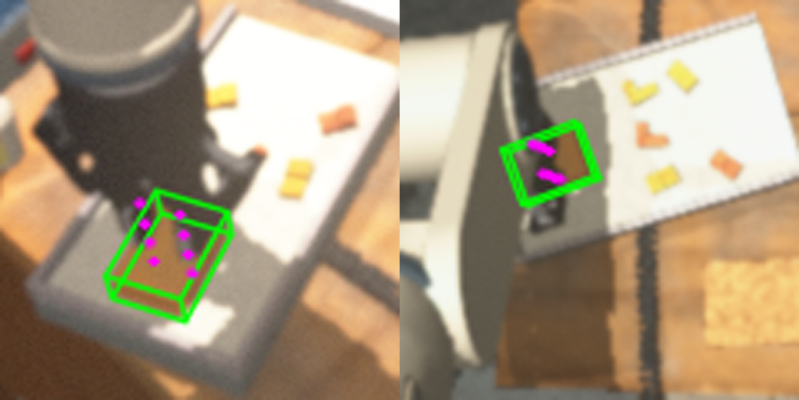

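Request:
drive_tool --moves '[[0.7, [0, 0, 0.4], 0], [0.7, [0, 0, 0.4], 0]]'

```text
clock: 8.28
eef_pos: [534.6, 76.5, 26.5]
tcp_rot: [-3.141, -0.0, 1.974]
contact_force: [-7.5, 0.3, 28.2]
opening: 0.298
```

```bash
python3 - <<'E'
from h import *
f=r.grab_frame('scene'); save(f,'s5',(180,220,280,320),6);s=r.sense();print(s['contact_force'],s['eef_pos'],s['qpos'])
E
```

```text
[-7.13627032 -1.76361056 28.8923039 ] [534.62946335  76.4558818   26.5043841 ] [ 1.39074829e-01  4.60970389e-01  1.94660157e+00  4.17620285e-04
  7.34860971e-01 -2.64106702e-01]
```

View pics/s5.png

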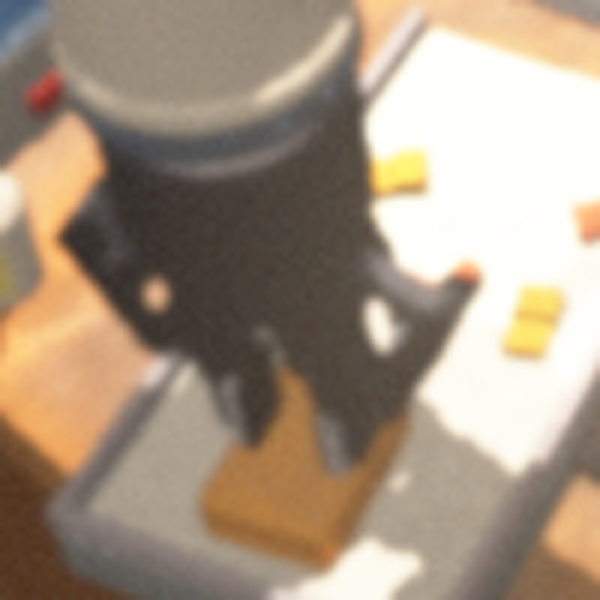

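```bash
python3 - <<'E'
from h import *
f=r.grab_frame('scene')
for p in ((237.5,297.5),(220.8,293.3)):
    for z in (30,54,80): print(p,z,toz(f,p,z).round(0))
t=r.grab_frame('top'); save(t,'t5',(160,150,280,270),6)
E
```

```text
(237.5, 297.5) 30 [528.  65.  30.]
(237.5, 297.5) 54 [514.  74.  54.]
(237.5, 297.5) 80 [499.  83.  80.]
(220.8, 293.3) 30 [561.  81.  30.]
(220.8, 293.3) 54 [546.  89.  54.]
(220.8, 293.3) 80 [530.  98.  80.]
```

View pics/t5.png

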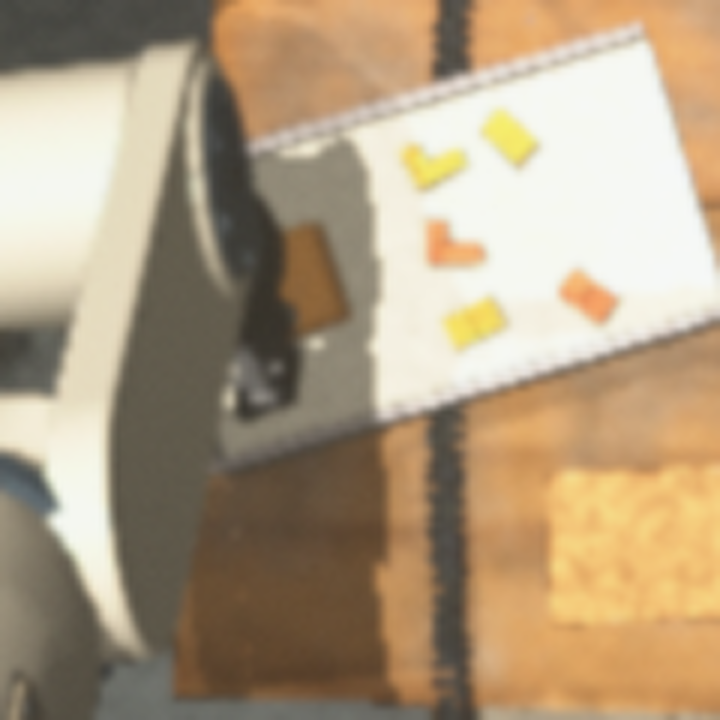

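Request:
drive_tool --moves '[[0.7, [0, 0, -2], 0], [0, [0, 0, -2], 0], [0, [0, 0, -2], 0], [0, [0, 0, -2], 0], [0, [0, 0, -2], 0], [0, [0, 0, 0.4], 0], [0, [0, 0, 0.4], 0]]'

```text
clock: 9.3
eef_pos: [533.1, 76.2, 21.1]
tcp_rot: [-3.138, -0.001, 1.974]
contact_force: [0.5, -0.6, 0.5]
opening: 1.002
```

Request:
drive_tool --moves '[[0, [0, 0, 0.4], 0], [0, [0, 0, 0.4], 0]]'

```text
clock: 9.55
eef_pos: [533.0, 76.2, 17.1]
tcp_rot: [-3.137, -0.001, 1.974]
contact_force: [-0.1, -0.7, 0.0]
opening: 1.005
```

Request:
drive_tool --moves '[[0, [0, 0, 0.4], 0], [0, [0, 0, 0.4], 0]]'

```text
clock: 9.8
eef_pos: [532.9, 76.2, 13.1]
tcp_rot: [-3.137, -0.001, 1.974]
contact_force: [-0.1, 0.0, -0.4]
opening: 1.001
```

Request:
drive_tool --moves '[[0, [0, 0, 0.4], 0], [0, [0, 0, 0.4], 0]]'

```text
clock: 10.05
eef_pos: [532.7, 76.2, 8.9]
tcp_rot: [-3.137, -0.002, 1.974]
contact_force: [0.2, -0.2, -0.9]
opening: 1.001
```

Request:
drive_tool --moves '[[0.7, [0, 0, 0], 0], [0.7, [0, 0, 0], 0], [0.7, [0, 0, 0], 0], [0.7, [0, 0, 0], 0], [0.7, [0, 0, 0], 0]]'

```text
clock: 10.68
eef_pos: [532.8, 76.2, 9.2]
tcp_rot: [-3.137, -0.002, 1.974]
contact_force: [-1.4, -0.6, 5.9]
opening: 0.539
```

Gripped at 0.539 (about 46 mm). The physical tips sit about 20 mm or more above the reported TCP, so I'll account for that.

Request:
drive_tool --moves '[[0.7, [0, 0, -3], 0], [0.7, [0, 0, -6], 0], [0.7, [0, 0, -6], 0], [0.7, [0, 0, -6], 0]]'

```text
clock: 11.18
eef_pos: [532.6, 76.1, 68.6]
tcp_rot: [-3.137, -0.002, 1.974]
contact_force: [-0.2, -0.5, -1.2]
opening: 0.541
```

```bash
python3 go.py 425 -96.5 60; python3 - <<'E'
from h import *
f=r.grab_frame('scene'); save(f,'s6',(170,170,350,350),4)
E
```

```text
t 11.18 eef [532.6  76.1  68.6] rot [-3.137e+00 -2.000e-03  1.974e+00] q6 -0.26 op 0.541 F [-0.2 -0.5 -1.2]
shift cm [-11.66, -16.67, 0.86] roll -0.0  rows>= 3.3
```

View pics/s6.png

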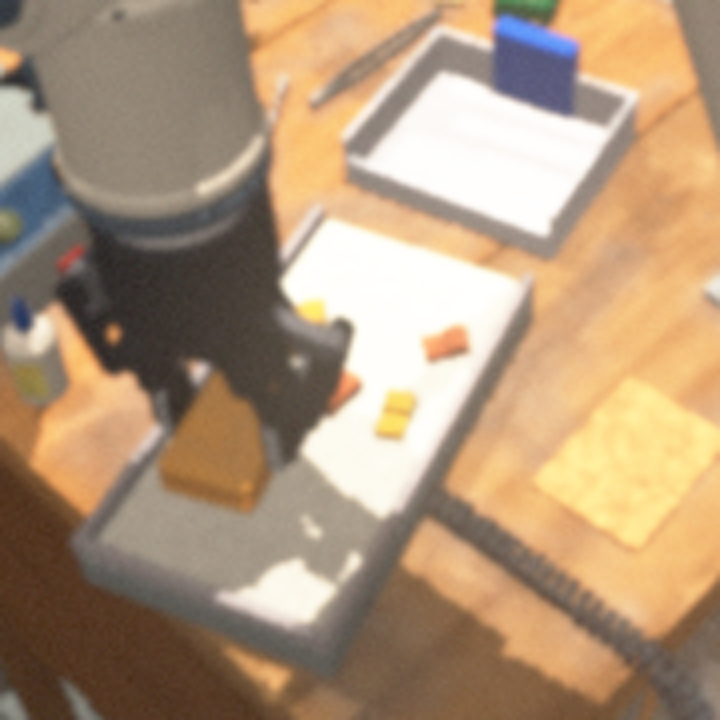

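Request:
drive_tool --moves '[[0.7, [-11.7, -16.7, 0], 0], [0.7, [-11.7, -16.7, 0], 0], [0.7, [-11.7, -16.7, 0], 0], [0.7, [-11.7, -16.7, 0], 0], [0.7, [-11.7, -16.7, 2], 0], [0.7, [-11.7, -16.7, 4], 0], [0.7, [-11.7, -16.7, 6], 0], [0.7, [-11.7, -16.7, 6], 0]]'

```text
clock: 12.22
eef_pos: [423.0, -96.4, 7.4]
tcp_rot: [-3.133, -0.004, 1.974]
contact_force: [0.2, 0.4, -1.1]
opening: 0.533
```

```bash
python3 go.py 425 -96.5 -17; python3 - <<'E'
from h import *
f=r.grab_frame('scene'); save(f,'s7',(270,200,390,320),5)
f=r.grab_frame('top'); save(f,'t7',(210,180,330,300),5)
E
```

```text
t 12.22 eef [423.  -96.4   7.4] rot [-3.133 -0.004  1.974] q6 -0.63 op 0.533 F [ 0.2  0.4 -1.1]
shift cm [-0.09, 0.18, 2.44] roll -0.0  rows>= 0.4
```

View pics/s7.png

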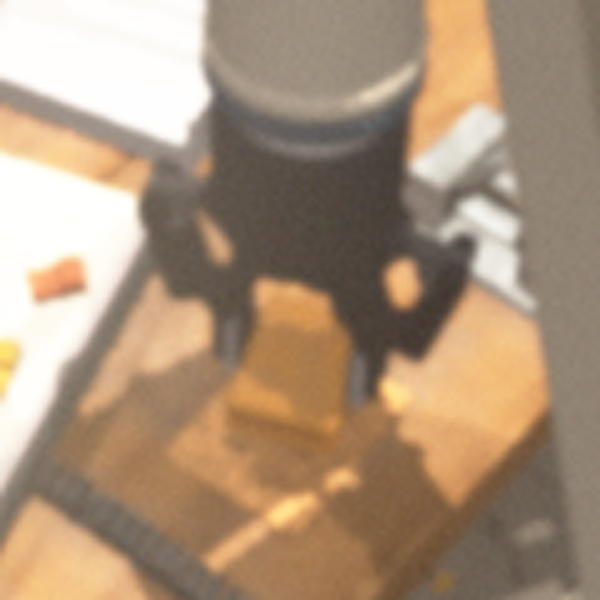

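View pics/t7.png

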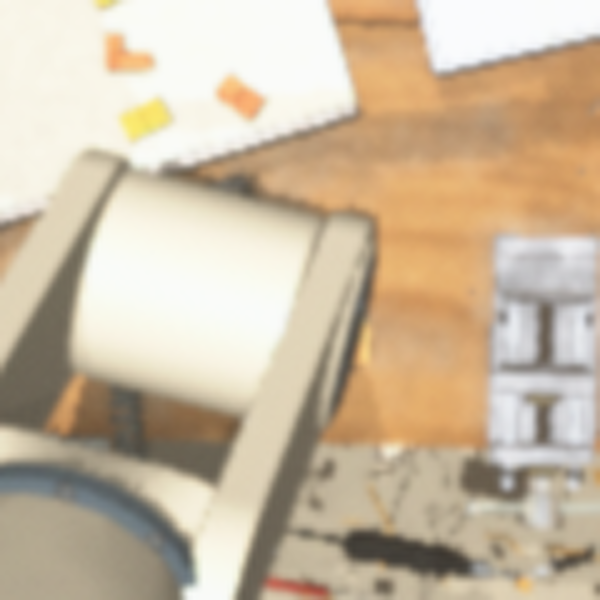

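Request:
drive_tool --moves '[[0.7, [0, 0.1, 1.2], 0], [0.7, [0, 0.1, 1.8], 0], [0.7, [0, 0.1, 2.2], 0], [0.7, [0, 0.1, 2.2], 0]]'

```text
clock: 12.82
eef_pos: [424.7, -96.3, -13.4]
tcp_rot: [-3.135, -0.003, 1.974]
contact_force: [0.3, 0.1, -0.3]
opening: 0.541
```

```bash
python3 - <<'E'
from fit import *
f=r.grab_frame('scene'); overlay(f,'s',[('mat',(425,-96.5,.07),0)],'s8',(270,200,390,320),5)
print(r.spot_point('mould','scene')[:1])
for d in r.spot_point('mould','scene')[:1]: print(toz(f,d['at'],3))
m=masks_of('mould',(425,-96),{'scene':f},cams=('scene',))
print(fit('mould',{'scene':f},m,(425,-96,.4),3))
E
```

```text
[{'at': [330.3, 285.8], 'score': 0.72}]
[416.68922628 -95.4239646    3.        ]
(array([427.59811106, -97.34411932,   0.61311681]), np.float64(0.20926688476489674))
```

View pics/s8.png

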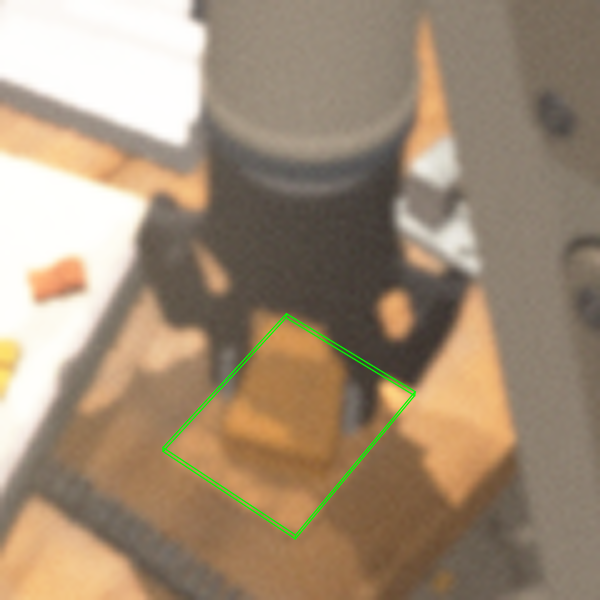

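Request:
drive_tool --moves '[[0.7, [0, 0, 0.4], 0], [0.7, [0, 0, 0.6], 0], [0.7, [0, 0, 0.6], 0]]'

```text
clock: 13.4
eef_pos: [425.3, -96.5, -17.9]
tcp_rot: [-3.136, -0.002, 1.974]
contact_force: [-6.0, 1.6, 25.7]
opening: 0.539
```

Request:
drive_tool --moves '[[0.7, [0, 0, 0.3], 0], [0.7, [0, 0, 0.3], 0]]'

```text
clock: 13.65
eef_pos: [425.5, -96.8, -19.3]
tcp_rot: [-3.136, -0.001, 1.974]
contact_force: [-8.8, -1.2, 38.4]
opening: 0.542
```

Request:
drive_tool --moves '[[0.7, [0, 0, -0.3], 0], [0.2, [0, 0, -0.3], 0], [0, [0, 0, -0.3], 0], [0, [0, 0, -0.3], 0], [0, [0, 0, -0.3], 0], [0, [0, 0, -5], 0], [0, [0, 0, -10], 0], [0, [0, 0, -16], 0], [0, [0, 0, -22], 0], [0, [0, 0, -22], 0]]'

```text
clock: 14.9
eef_pos: [429.7, -97.2, 205.1]
tcp_rot: [3.14, 0.004, 1.974]
contact_force: [0.2, 0.5, -0.7]
opening: 1.003
```

```bash
python3 go.py 640 -210 200;  python3 - <<'E'
from fit import *
f=r.grab_frame('scene'); save(f,'s9')
m=masks_of('mould',(425,-96),{'scene':f},cams=('scene',))
if m:print(fit('mould',{'scene':f},m,(425,-96,.4),3))
E
```

```text
t 14.9 eef [429.7 -97.2 205.1] rot [3.14  0.004 1.974] q6 -0.63 op 1.003 F [ 0.2  0.5 -0.7]
shift cm [-18.63, 14.92, 0.51] roll -0.0  rows>= 3.8
(array([424.21974094, -97.08273731,   0.42487418]), np.float64(0.06668625823870822))
```

View pics/s9.png

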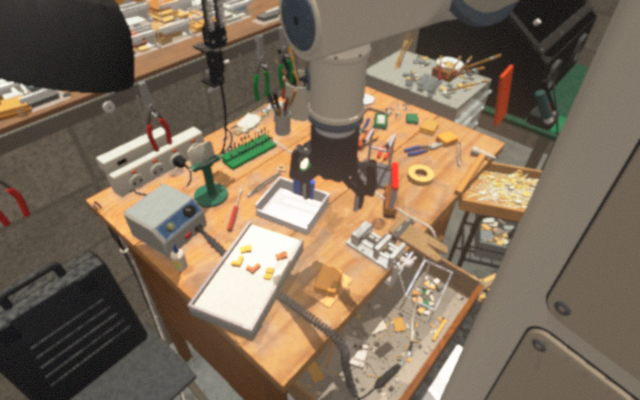

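The mould landed at (424,-97), centred on the mat. Tray next: I'll recheck its pose and then go there.

```bash
python3 - <<'E'
from fit import *
np.set_printoptions(precision=3,suppress=True)
f=r.grab_frame('top'); save(f,'t9',(170,110,470,290),2.6)
F={'top':f}
m=masks_of('tray',(641,-213),F,cams=('top',))
if m:print(fit('tray',F,m,(641,-213,.26),0))
m=masks_of('board',(559,2),F,cams=('top',))
if m:print(fit('board',F,m,(559,2,.33),0))
E
python3 go.py 656 -271.5 90 .26
```

```text
(array([ 641.354, -213.353,    0.254]), np.float64(0.0021731230687232193))
(array([561.869,   4.575,   0.302]), np.float64(0.2518765535835732))
t 15.15 eef [425.6 -96.3 199.2] rot [-3.134e+00 -3.000e-03  1.974e+00] q6 -0.63 op 0.998 F [ 0.4 -0.5  0.2]
shift cm [-25.16, 14.32, 10.92] roll 98.2  rows>= 9.2
```

View pics/t9.png

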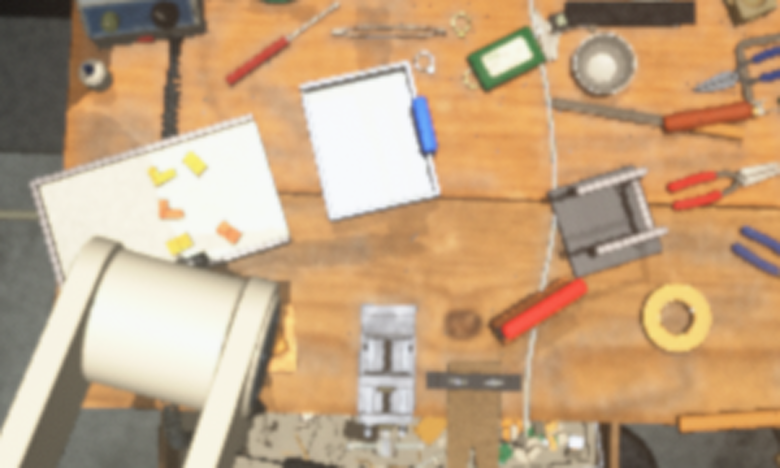

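Request:
drive_tool --moves '[[0, [-25.2, 14.3, 4], 98.2], [0, [-25.2, 14.3, 4], 98.2], [0, [-25.2, 14.3, 4], 98.2], [0, [-25.2, 14.3, 4], 98.2], [0, [-25.2, 14.3, 4], 98.2], [0, [-25.2, 14.3, 4], 98.2], [0, [-25.2, 14.3, 4], 98.2], [0, [-25.2, 14.3, 11], 98.2], [0, [-25.2, 14.3, 11], 98.2], [0, [-25.2, 14.3, 11], 98.2], [0, [-25.2, 14.3, 11], 98.2]]'

```text
clock: 16.52
eef_pos: [655.3, -272.1, 87.1]
tcp_rot: [-3.14, 0.008, 0.263]
contact_force: [-0.8, 0.1, 0.8]
opening: 0.999
```

```bash
python3 go.py 656 -271.5 20 .257;python3 - <<'E'
from h import *
f=r.grab_frame('scene'); save(f,'s10',(240,120,360,240),5)
E
```

```text
t 16.52 eef [ 655.3 -272.1   87.1] rot [-3.14   0.008  0.263] q6 0.92 op 0.999 F [-0.8  0.1  0.8]
shift cm [0.08, -0.04, 6.71] roll 0.4  rows>= 1.1
```

View pics/s10.png

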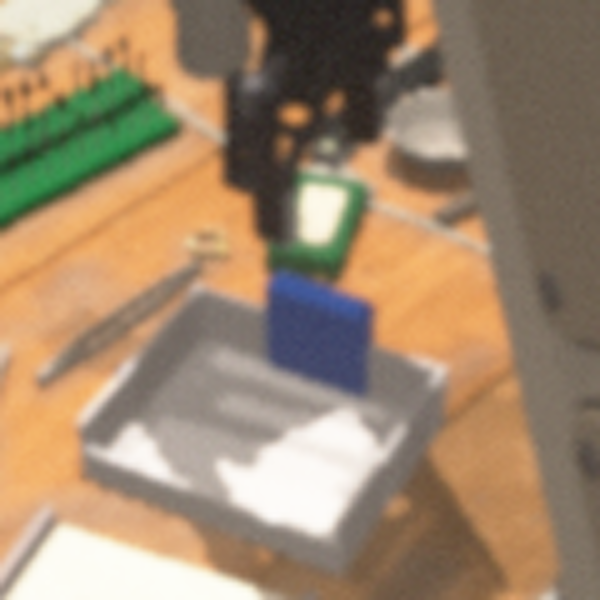

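Request:
drive_tool --moves '[[0, [0, 0, 4], 0], [0, [0, 0, 7.2], 0], [0, [0, 0, 7.2], 0], [0.95, [0, 0, 7.2], 0], [0.95, [0, 0, 7.2], 0], [0.95, [0, 0, 7.2], 0], [0.95, [0, 0, 7.2], 0], [0.95, [0, 0, 7.2], 0], [0.95, [0, 0, 7.2], 0], [0.95, [0, 0, 7.2], 0]]' --grip_force 80

```text
clock: 17.82
eef_pos: [655.4, -272.1, 16.8]
tcp_rot: [-3.14, 0.007, 0.263]
contact_force: [-1.0, 1.2, 6.3]
opening: 0.164
```

```bash
python3 go.py 637 -226 14 .331;python3 - <<'E'
from h import *
f=r.grab_frame('scene'); save(f,'s11',(240,120,360,240),5)
E
```

```text
t 17.82 eef [ 655.4 -272.1   16.8] rot [-3.14   0.007  0.263] q6 0.92 op 0.164 F [-1.   1.2  6.3]
shift cm [-0.58, -4.93, 0.28] roll -3.9  rows>= 0.8
```

View pics/s11.png

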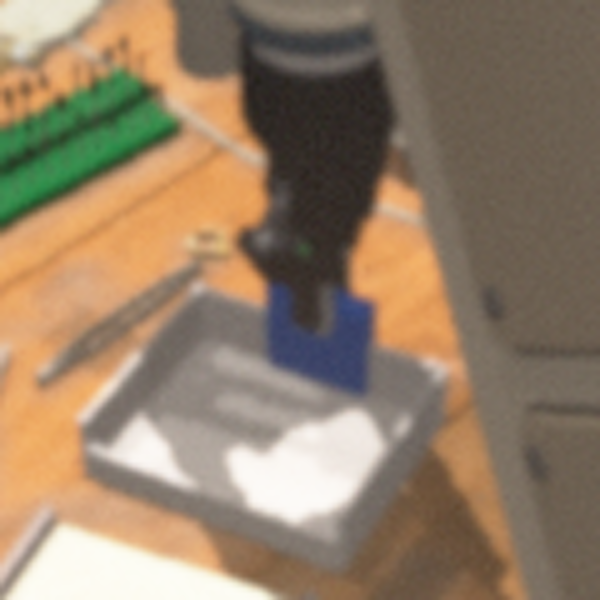

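The jaws hold the blue grip block. Drag the tray most of the way while turning it.

Request:
drive_tool --moves '[[0.95, [-0.1, -1, 0], -0.8], [0.95, [-0.2, -2, 0], -1.6], [0.95, [-0.4, -3, 0], -3], [0.95, [-0.5, -3.8, 0], -3.9], [0.95, [-0.6, -4.2, 0], -3.9], [0.95, [-0.6, -4.2, 0], -3.9]]'

```text
clock: 18.62
eef_pos: [638.3, -232.3, 16.8]
tcp_rot: [-3.139, 0.007, 0.331]
contact_force: [0.6, 2.3, -0.6]
opening: 0.166
```

```bash
python3 go.py 637 -225 16.8 .331;python3 - <<'E'
from fit import *
np.set_printoptions(precision=3,suppress=True)
F={n:r.grab_frame(n) for n in('scene','top')}
m=masks_of('board',(559,2),F)
for k in m:
    p,c=fit('board',F,{k:m[k]},(559,2,.33)); print(k,p,c)
m=masks_of('tray',(620,-173),F)
for k in m:
    p,c=fit('tray',F,{k:m[k]},(620,-173,.33)); print(k,p,c)
save(F['scene'],'s12',(200,150,340,270),5);save(F['top'],'t12',(230,110,360,220),5)
E
```

```text
t 18.62 eef [ 638.3 -232.3   16.8] rot [-3.139  0.007  0.331] q6 0.89 op 0.166 F [ 0.6  2.3 -0.6]
shift cm [0.12, -0.73, 0.00] roll 0.0  rows>= 0.1
scene [558.622   1.007   0.333] 0.05142310193708129
scene [ 621.29  -182.733    0.326] 0.111459335536309
top [ 660.797 -208.516   -1.598] 8.384225337060117
```

View pics/s12.png

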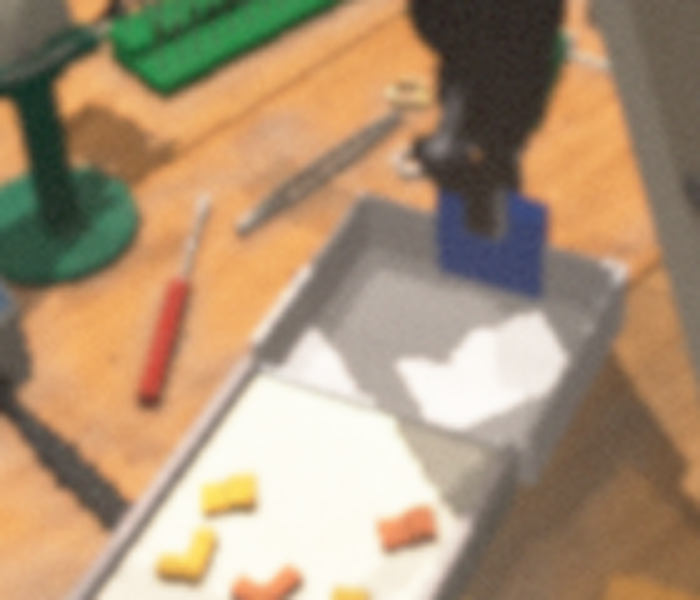

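View pics/t12.png

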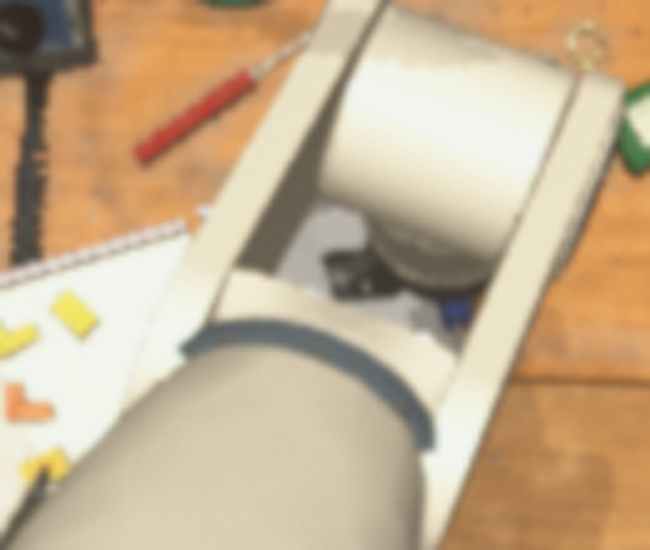

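Request:
drive_tool --moves '[[0.95, [0.1, -0.3, 0], 0], [0.95, [0.1, -0.5, 0], 0], [0.95, [0.1, -0.6, 0], 0], [0.95, [0.1, -0.6, 0], 0]]'

```text
clock: 19.42
eef_pos: [637.6, -227.0, 16.9]
tcp_rot: [-3.14, 0.007, 0.331]
contact_force: [1.2, -1.1, -2.6]
opening: 0.164
```

Request:
drive_tool --moves '[[0.95, [0, -0.3, 0], 0], [0.95, [0, -0.3, 0], 0]]'

```text
clock: 19.68
eef_pos: [636.5, -223.8, 16.8]
tcp_rot: [-3.139, 0.007, 0.331]
contact_force: [0.4, -1.4, -1.2]
opening: 0.166
```

Request:
drive_tool --moves '[[0.95, [0, -0.2, 0], 0], [0.95, [0, -0.2, 0], 0]]'

```text
clock: 19.92
eef_pos: [636.6, -223.3, 17.2]
tcp_rot: [3.141, 0.006, 0.332]
contact_force: [1.0, -7.5, -3.7]
opening: 0.164
```

Request:
drive_tool --moves '[[0.95, [0, -0.2, 0], 0], [0.95, [0, -0.2, 0], 0]]'

```text
clock: 20.18
eef_pos: [636.6, -223.2, 17.6]
tcp_rot: [3.138, 0.005, 0.333]
contact_force: [1.9, -9.7, -4.1]
opening: 0.166
```

Contact felt (the push force rises at y≈-223). Release and retreat, then check.

Request:
drive_tool --moves '[[0.95, [0, 0, 0], 0], [0.5, [0, 0, 0], 0], [0, [0, 0, 0], 0], [0, [0, 0, 0], 0], [0, [0, 0, 0], 0], [0, [0, 0, -5], 0], [0, [0, 0, -11], 0], [0, [4, 8, -17], 0], [0, [4, 14, -20], 0], [0, [4, 20, -20], 0], [0, [4, 20, -20], 0]]'

```text
clock: 21.55
eef_pos: [741.3, -400.7, 219.2]
tcp_rot: [3.137, 0.004, 0.332]
contact_force: [0.8, 0.0, -0.6]
opening: 0.998
```

```bash
python3 - <<'E'
from fit import *
np.set_printoptions(precision=3,suppress=True)
F={n:r.grab_frame(n) for n in('scene','top')}
m=masks_of('board',(559,2),F); it=[]
B={};T={}
for k in m:
    B[k],c=fit('board',F,{k:m[k]},(559,2,.33)); print('board',k,B[k],c)
m=masks_of('tray',(617,-168),F)
for k in m:
    T[k],c=fit('tray',F,{k:m[k]},(617,-168,.33)); print('tray',k,T[k],c)
for k in T:
  if k in B:
    b,t=B[k],T[k]; R=lambda a:np.array([[np.cos(a),-np.sin(a)],[np.sin(a),np.cos(a)]])
    print(k,'lip in edge',R(b[2]).T@(t[:2]+R(t[2])@[0,60]-b[:2])+[0,120],t[2]-b[2])
for k in T: overlay(F[k],k,[('tray',T[k],0),('board',B.get(k,(559,2,.331)),0)],'o13'+k,(200,150,340,340) if k=='scene' else (170,110,390,250),3.2 if k=='scene' else 3.2)
m=masks_of('mould',(424,-97),F)
for k in m: print('mould',fit('mould',F,{k:m[k]},(424,-97,.4),3))
E
```

```text
board scene [558.963   0.144   0.33 ] 0.07377523165055129
board top [560.051   3.42    0.328] 0.07401385612262575
tray scene [ 622.565 -183.769    0.322] 0.15541738902964072
scene lip in edge [  1.037 -14.602] -0.008444241655201856
mould (array([424.671, -98.187,   0.406]), np.float64(0.04896832911225035))
```

```bash
python3 - <<'E'
from fit import *
F={n:r.grab_frame(n) for n in('scene','top')}
save(F['top'],'t14',(170,110,390,250),3.4)
overlay(F['scene'],'s',[('tray',(617.4,-168.1,.331),0),('board',(559,1.5,.331),0)],'s14',(200,150,350,290),4.2)
E
```

```text
(no output)
```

View pics/s14.png

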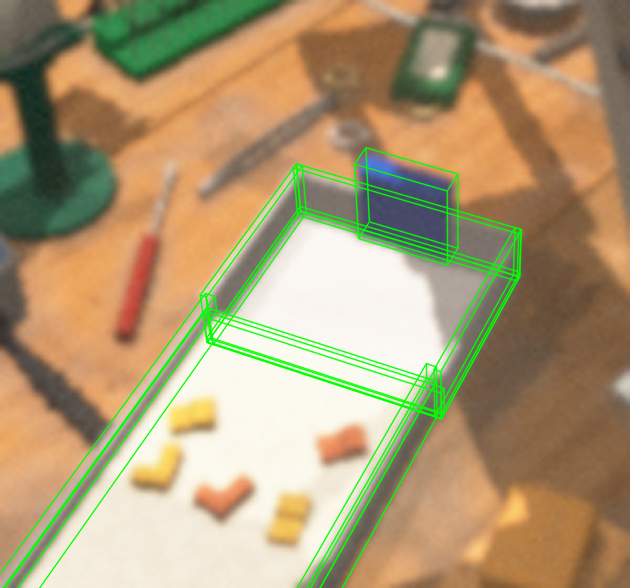

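View pics/t14.png

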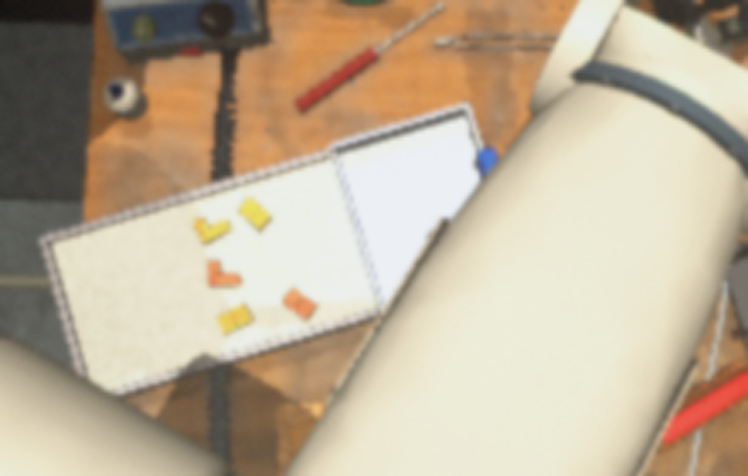

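The tray is flush and square, matching the overlay in both views. Next, the scraper.

```bash
python3 go.py 463.6 -394.6 150 -.996
```

```text
t 22.05 eef [ 740.5 -397.1  218.2] rot [3.138 0.006 0.334] q6 0.75 op 1.002 F [ 0.9 -0.6 -1.3]
shift cm [-26.08, -9.30, 6.82] roll 76.2  rows>= 7.1
```

Request:
drive_tool --moves '[[0, [-26.1, -9.3, 0], 76.2], [0, [-26.1, -9.3, 0], 76.2], [0, [-26.1, -9.3, 0], 76.2], [0, [-26.1, -9.3, 0], 76.2], [0, [-26.1, -9.3, 0], 76.2], [0, [-26.1, -9.3, 0], 76.2], [0, [-26.1, -9.3, 0], 76.2], [0, [-26.1, -9.3, 4], 76.2], [0, [-26.1, -9.3, 6], 76.2], [0, [-26.1, -9.3, 6], 76.2]]'

```text
clock: 23.3
eef_pos: [462.3, -393.7, 158.1]
tcp_rot: [3.135, 0.001, -0.996]
contact_force: [-0.2, -0.7, -0.1]
opening: 0.996
```

```bash
python3 - <<'E'
from fit import *
np.set_printoptions(precision=3,suppress=True)
F={n:r.grab_frame(n) for n in('scene','top')}
m=masks_of('scraper',(463,-395),F)
for k in m: print('scr',k,fit('scraper',F,{k:m[k]},(463,-395,.575)))
save(F['scene'],'s15',(330,80,450,240),4); save(F['top'],'t15',(200,100,460,260),3)
E
python3 go.py 463.6 -394.6 67 -.996
```

```text
scr scene (array([ 463.267, -396.485,    0.562]), np.float64(0.02501938019270147))
scr top (array([ 448.559, -381.619,    0.272]), np.float64(3.712359332828299))
t 23.5 eef [ 463.9 -395.3  160.7] rot [ 3.136 -0.004 -0.996] q6 1.87 op 1.003 F [ 1.  -0.3  0. ]
shift cm [-0.07, -0.02, 9.37] roll -0.0  rows>= 1.5
```

View pics/s15.png

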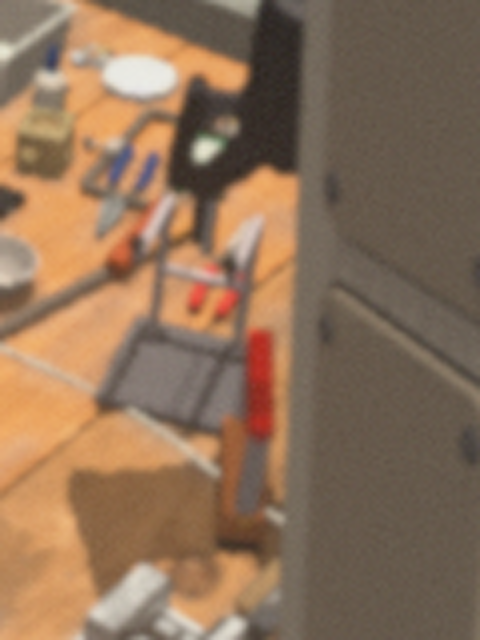

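View pics/t15.png

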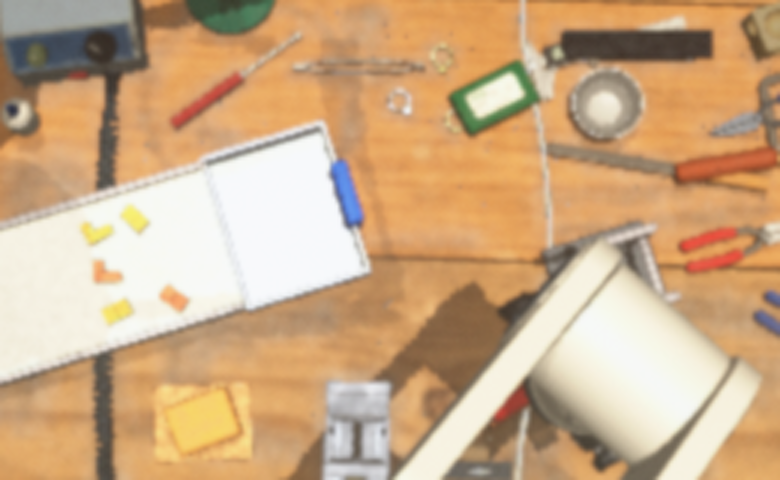

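Request:
drive_tool --moves '[[0, [0, 0, 5], 0], [0, [0, 0, 9.3], 0], [0, [0, 0, 9.3], 0], [1, [0, 0, 9.3], 0], [1, [0, 0, 9.3], 0], [1, [0, 0, 9.3], 0], [1, [0, 0, 9.3], 0], [1, [0, 0, 9.3], 0], [1, [0, 0, 9.3], 0], [1, [0, 0, 9.3], 0]]' --grip_force 110

```text
clock: 24.75
eef_pos: [464.4, -396.2, 69.0]
tcp_rot: [3.137, -0.005, -0.996]
contact_force: [-0.1, 2.1, 7.8]
opening: 0.145
```

Request:
drive_tool --moves '[[1, [0, 0, -3], 0], [1, [0, 0, -7], 0], [1, [0, 0, -10], 0], [1, [0, 0, -10], 0], [1, [0, 0, -10], 0]]'

```text
clock: 25.38
eef_pos: [463.8, -394.9, 167.7]
tcp_rot: [3.136, -0.004, -0.996]
contact_force: [-0.3, -0.2, -3.0]
opening: 0.146
```

```bash
python3 - <<'E'
from fit import *
F={n:r.grab_frame(n) for n in('scene','top')}
save(F['scene'],'s16',(330,60,450,240),3.5); save(F['top'],'t16',(320,150,460,260),4)
E
```

```text
(no output)
```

View pics/s16.png

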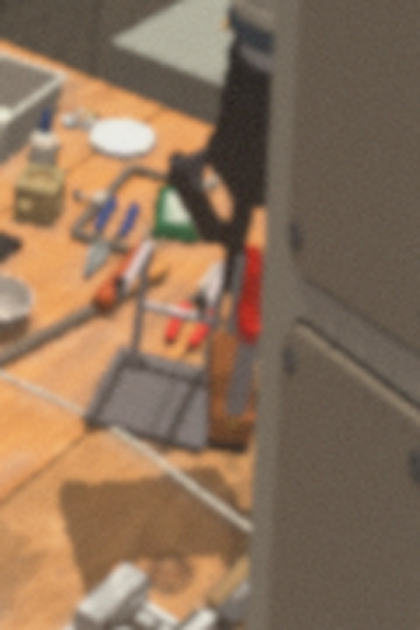

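Scraper lifted; its foot is at TCP z minus 69. I'll carry it to the start of pass A on the board.

```bash
python3 go.py 531 40 165 .331
```

```text
t 25.48 eef [ 463.6 -394.7  167.2] rot [ 3.136e+00 -2.000e-03 -9.960e-01] q6 1.87 op 0.15 F [-0.1  0.9 -2.6]
shift cm [-32.82, -29.29, 0.22] roll -76.0  rows>= 7.1
```

Request:
drive_tool --moves '[[1, [-4, -4, -1], 0], [1, [-8, -8, -1], -10], [1, [-32.8, -29.3, -1], -76], [1, [-32.8, -29.3, -1], -76], [1, [-32.8, -29.3, -1], -76], [1, [-32.8, -29.3, -1], -76], [1, [-32.8, -29.3, -1], -76], [1, [-32.8, -29.3, -1], -76], [1, [-32.8, -29.3, -1], -76], [1, [-32.8, -29.3, -1], -76], [1, [-32.8, -29.3, 0], -76], [1, [-32.8, -29.3, 0], -76]]'

```text
clock: 26.98
eef_pos: [530.4, 38.9, 163.6]
tcp_rot: [3.138, 0.007, 0.328]
contact_force: [-0.3, 0.2, -2.1]
opening: 0.147
```

```bash
python3 go.py 531 40 101 .331; python3 - <<'E'
from fit import *
np.set_printoptions(precision=3,suppress=True)
F={n:r.grab_frame(n) for n in('scene','top')}
e=r.sense()['eef_pos']
overlay(F['scene'],'s',[('board',(559,1.8,.331),0),('scraper',(e[0],e[1],1.902),e[2]-69)],'s17',(170,120,350,350),3); 
overlay(F['top'],'s',[('board',(559,1.8,.331),0),('tray',(617.4,-168,.331),0),('scraper',(e[0],e[1],1.902),e[2]-69)],'t17',(170,100,370,260),4)
for d in r.spot_point('chip_0','scene')[:7]:
    if d['score']>.35:
        w=toz(F['scene'],d['at'],32)[:2]-[559,1.8]; c,s=np.cos(.331),np.sin(.331); print(d['score'],w@np.array([[c,-s],[s,c]]))
E
```

```text
t 26.98 eef [530.4  38.9 163.6] rot [3.138 0.007 0.328] q6 1.32 op 0.147 F [-0.3  0.2 -2.1]
shift cm [0.09, -0.08, 6.26] roll -0.2  rows>= 1.0
0.73 [  -1.887 -107.661]
0.57 [ 37.387 -48.56 ]
0.56 [-41.454  -5.652]
0.56 [-43.301 -57.893]
```

View pics/s17.png

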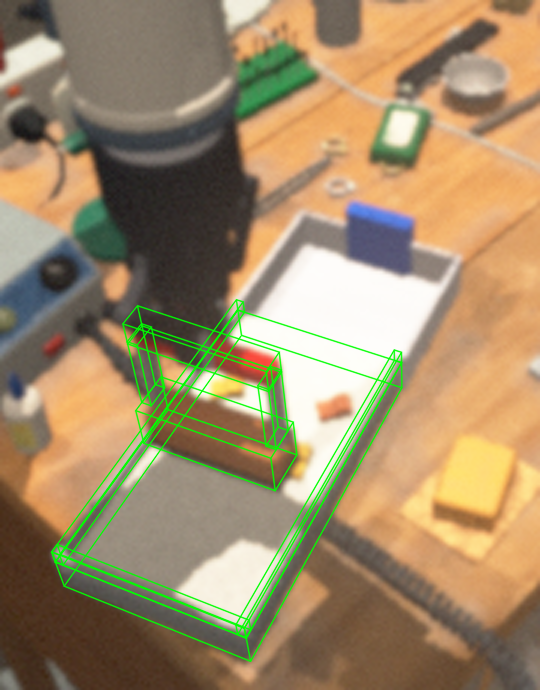

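View pics/t17.png

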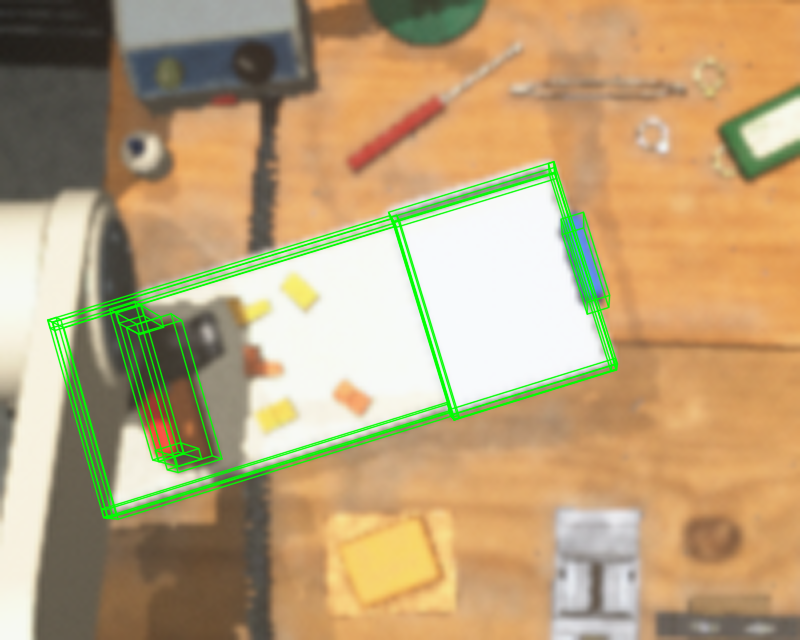

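Overlays fit well: the tray is flush and the scraper is aligned behind the chips. Lower it.

Request:
drive_tool --moves '[[1, [0.1, -0.1, 3], -0.2], [1, [0.1, -0.1, 6], -0.2], [1, [0.1, -0.1, 6.2], -0.2], [1, [0.1, -0.1, 6.2], -0.2]]'

```text
clock: 27.62
eef_pos: [532.2, 40.3, 103.4]
tcp_rot: [3.138, 0.004, 0.332]
contact_force: [0.3, 0.7, -2.3]
opening: 0.149
```

```bash
python3 go.py 591 -135 101 .331; python3 - <<'E'
from fit import *
F={n:r.grab_frame(n) for n in('scene','top')}
e=r.sense()['eef_pos']
save(F['scene'],'s18',(180,190,320,340),5)
E
```

```text
t 27.62 eef [532.2  40.3 103.4] rot [3.138 0.004 0.332] q6 1.32 op 0.149 F [ 0.3  0.7 -2.3]
shift cm [-0.16, 18.49, 0.24] roll 0.1  rows>= 3.0
```

View pics/s18.png

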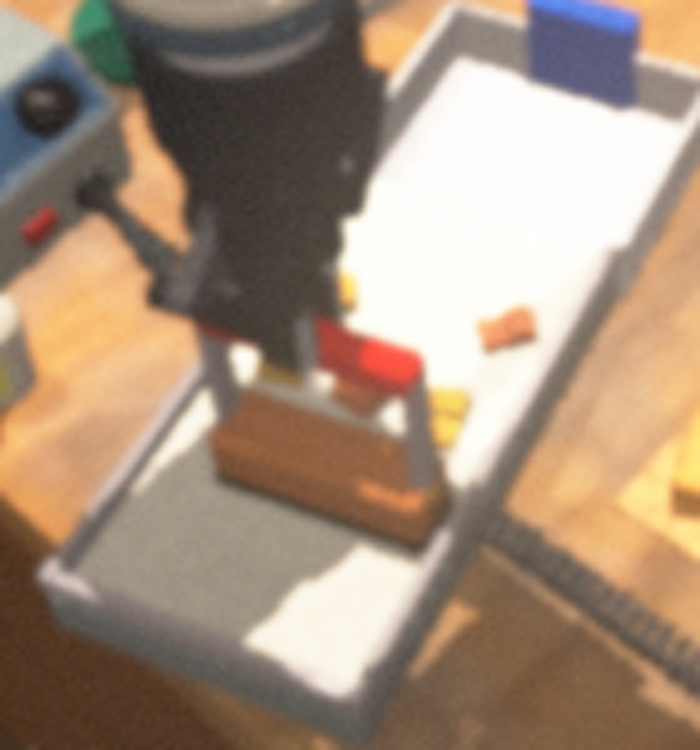

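Request:
drive_tool --moves '[[1, [-0.1, 0, 0.3], 0], [1, [-0.1, 0, 0.3], 0]]'

```text
clock: 27.98
eef_pos: [531.7, 40.0, 101.3]
tcp_rot: [3.137, 0.003, 0.332]
contact_force: [-0.3, -1.1, -2.3]
opening: 0.148
```

Request:
drive_tool --moves '[[1, [0, 0, 0.2], 0], [1, [0, 0, 0.2], 0]]'

```text
clock: 28.22
eef_pos: [531.7, 40.0, 99.3]
tcp_rot: [3.137, 0.003, 0.332]
contact_force: [0.3, 0.3, -2.6]
opening: 0.147
```

Request:
drive_tool --moves '[[1, [0, 2, 0], 0], [1, [0, 4, 0], 0], [1, [0, 6, 0], 0], [1, [0, 8, 0], 0], [1, [0, 10, 0], 0], [1, [0, 12, 0], 0], [1, [0, 13.5, 0], 0], [1, [0, 15, 0], 0], [1, [0, 16.5, 0], 0], [1, [0, 18, 0], 0], [1, [0, 18.5, 0], 0], [1, [0, 18.5, 0], 0]]'

```text
clock: 29.72
eef_pos: [592.3, -135.2, 100.3]
tcp_rot: [3.137, 0.002, 0.332]
contact_force: [-1.0, -1.4, 1.2]
opening: 0.149
```

```bash
python3 go.py 557 49 160 .331; python3 - <<'E'
from fit import *
F={n:r.grab_frame(n) for n in('scene','top')}
save(F['scene'],'s19',(180,150,320,300),5);save(F['top'],'t19',(170,100,370,260),4)
E
```

```text
t 29.73 eef [ 592.3 -135.2  100.3] rot [3.137e+00 2.000e-03 3.320e-01] q6 1.02 op 0.149 F [-1.  -1.4  1.2]
shift cm [2.66, -18.56, -5.97] roll 0.1  rows>= 3.1
```

View pics/s19.png

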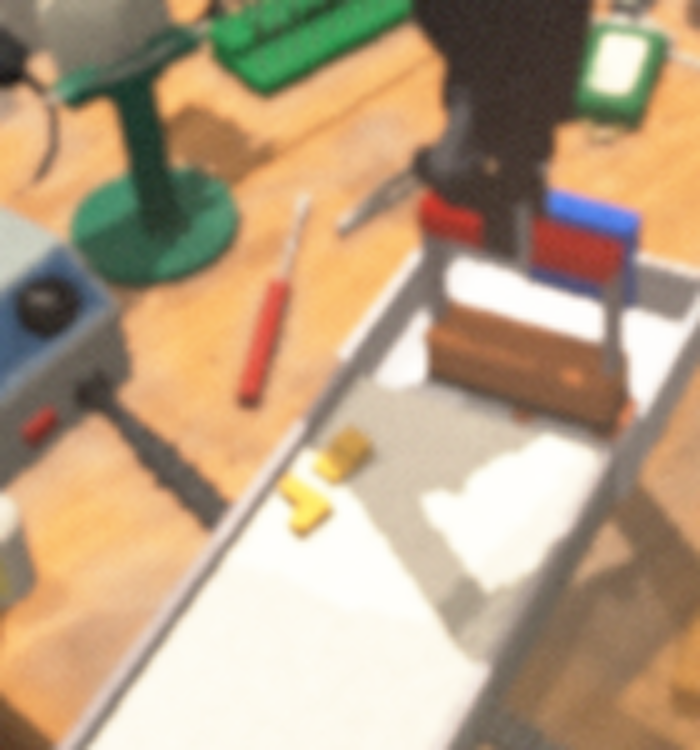

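View pics/t19.png

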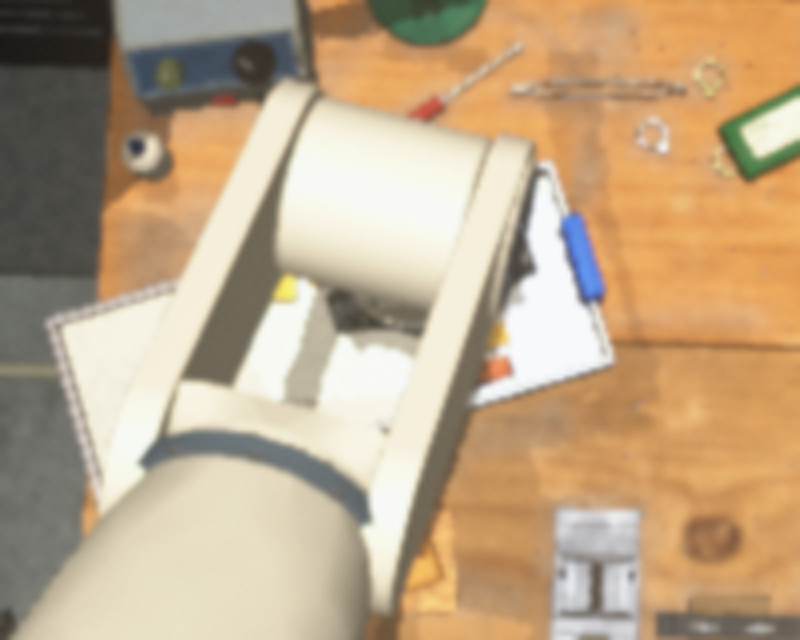

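Three chips went into the tray. The two brass ones remain near the +x lip. Lift and start pass B.

Request:
drive_tool --moves '[[1, [0, 0, -5], 0], [1, [0, 0, -6], 0], [1, [2.7, -6, -6], 0], [1, [2.7, -12, -6], 0], [1, [2.7, -18.6, -6], 0], [1, [2.7, -18.6, -6], 0], [1, [2.7, -18.6, -6], 0], [1, [2.7, -18.6, -6], 0]]'

```text
clock: 30.82
eef_pos: [557.1, 49.4, 159.1]
tcp_rot: [3.137, 0.003, 0.332]
contact_force: [0.9, -0.2, -2.1]
opening: 0.154
```

```bash
python3 go.py 557.6 49 100 .331; python3 - <<'E'
from fit import *
F={n:r.grab_frame(n) for n in('scene','top')}
save(F['scene'],'s20',(180,150,320,300),5);save(F['top'],'t20',(170,100,370,260),4)
E
```

```text
t 30.82 eef [557.1  49.4 159.1] rot [3.137e+00 3.000e-03 3.320e-01] q6 1.33 op 0.154 F [ 0.9 -0.2 -2.1]
shift cm [0.03, 0.05, 5.91] roll 0.0  rows>= 0.9
```

View pics/s20.png

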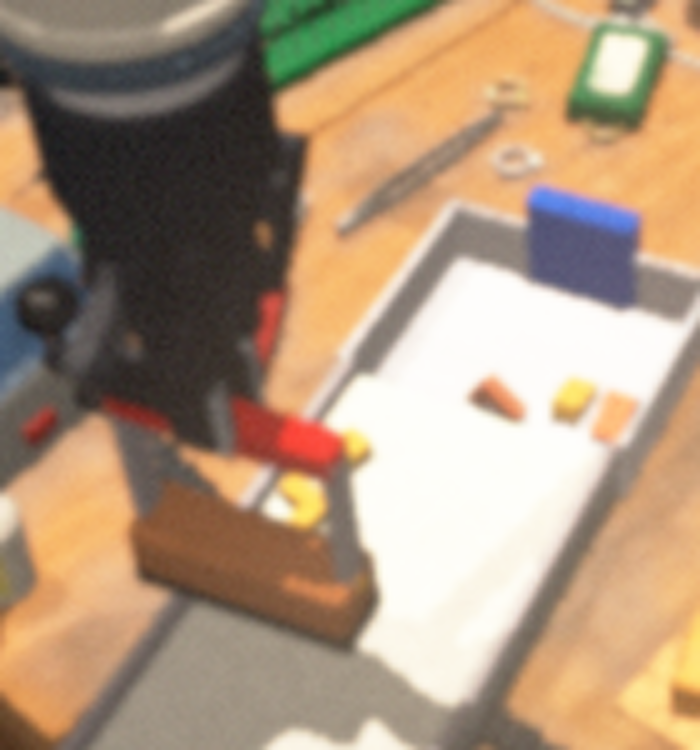

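View pics/t20.png

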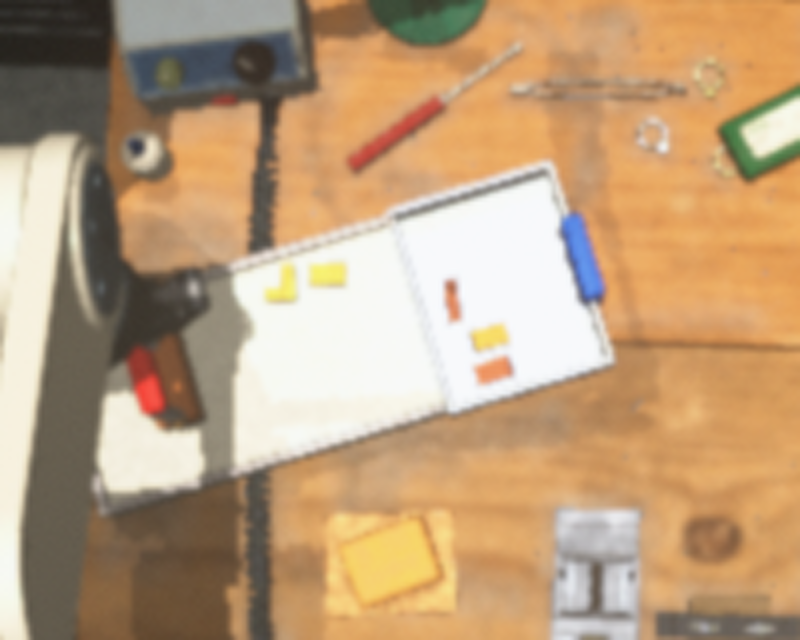

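The tray holds the copper bar, the copper angle and one brass chip. Two brass chips are at top-crop (282,283) and (328,273). Pass B.

Request:
drive_tool --moves '[[1, [0, 0, 4], 0], [1, [0, 0, 5.9], 0], [1, [0, 0, 5.9], 0], [1, [0, 0, 5.9], 0]]'

```text
clock: 31.42
eef_pos: [557.4, 48.1, 100.1]
tcp_rot: [3.137, 0.003, 0.33]
contact_force: [-0.0, -0.5, -2.1]
opening: 0.15
```

```bash
python3 go.py 617.7 -126 100 .331
```

```text
t 31.43 eef [557.4  48.1 100.1] rot [3.137e+00 3.000e-03 3.300e-01] q6 1.33 op 0.15 F [-0.  -0.5 -2.1]
shift cm [0.07, 18.43, 0.01] roll -0.1  rows>= 2.9
```

Request:
drive_tool --moves '[[1, [0, 2, 0.05], 0], [1, [0, 4, 0.05], 0], [1, [0, 6, 0.05], 0], [1, [0, 8, 0.05], 0], [1, [0, 10, 0.05], 0], [1, [0, 12, 0.05], 0], [1, [0, 13.5, 0.05], 0], [1, [0, 15, 0], 0], [1, [0, 16.5, 0], 0], [1, [0, 18, 0], 0], [1, [0, 18.4, 0], 0], [1, [0, 18.4, 0], 0]]'

```text
clock: 32.92
eef_pos: [616.8, -126.1, 100.8]
tcp_rot: [3.137, 0.003, 0.329]
contact_force: [-0.4, 0.6, -3.4]
opening: 0.15
```

Request:
drive_tool --moves '[[1, [0, 0, -5], 0], [1, [0, 0, -8], 0], [1, [0, 0, -8], 0], [1, [0, -5, -10], 0], [1, [0, -16, -10], 0], [1, [0, -16, -10], 0], [1, [0, -16, -10], 0]]'

```text
clock: 33.8
eef_pos: [562.9, 28.9, 198.5]
tcp_rot: [3.139, 0.005, 0.333]
contact_force: [0.4, -0.5, -2.2]
opening: 0.144
```

```bash
python3 - <<'E'
from fit import *
F={n:r.grab_frame(n) for n in('scene','top')}
overlay(F['scene'],'s',[],'s21',(180,150,320,300),5);
overlay(F['top'],'s',[('board',(559,1.8,.331),0),('tray',(617.4,-168,.331),0)],'t21',(170,100,370,260),4)
E
```

```text
(no output)
```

View pics/s21.png

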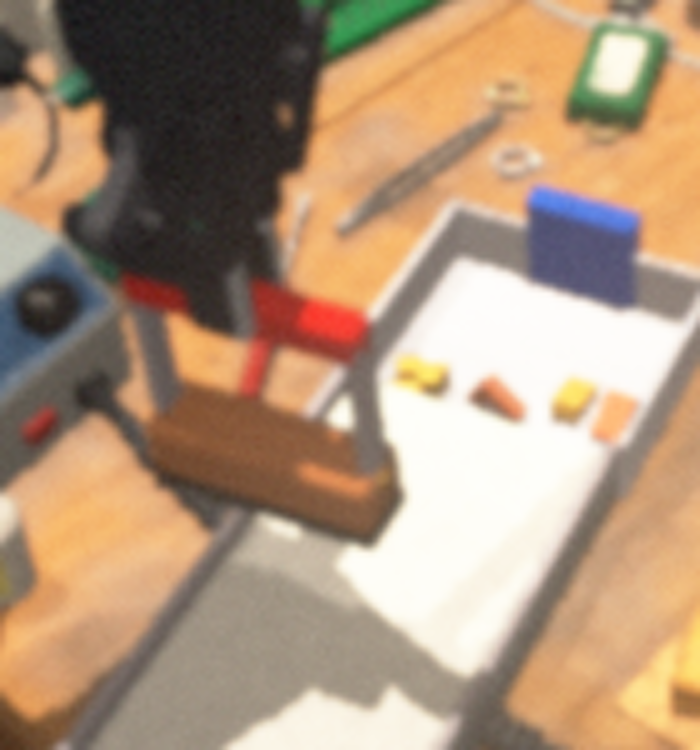

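View pics/t21.png

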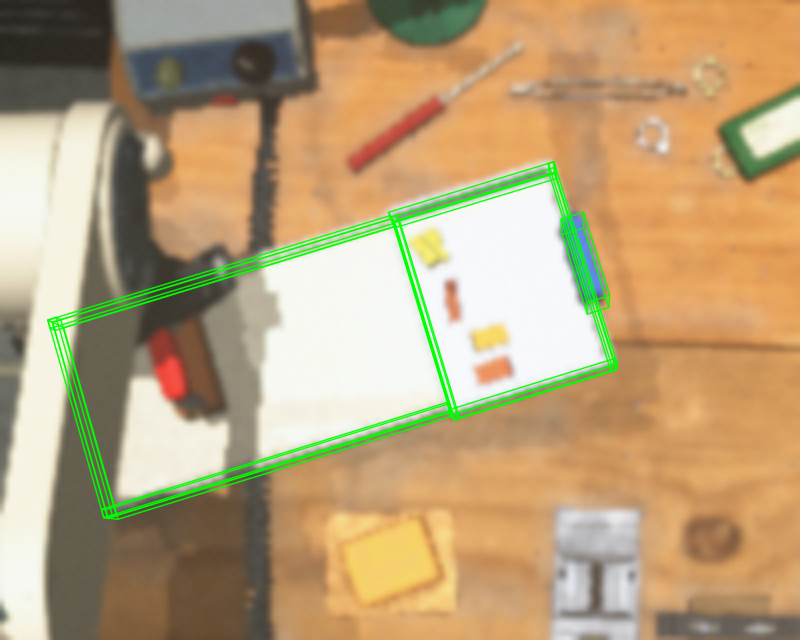

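Four chips are visible in the tray and the brass angle piece isn't. I'll move the arm aside and look.

Request:
drive_tool --moves '[[1, [-4, 3, -4], 0], [1, [-10, 8, -4], 0], [1, [-15, 14, -4], 0], [1, [-18, 20, -4], 0], [1, [-18, 26, -4], 0], [1, [-18, 30, -4], 0], [1, [-18, 30, -4], 0], [1, [-18, 30, -4], 0]]'

```text
clock: 34.9
eef_pos: [491.1, -316.5, 239.9]
tcp_rot: [3.139, 0.006, 0.329]
contact_force: [0.4, 0.1, -2.9]
opening: 0.15
```

```bash
python3 - <<'E'
from fit import *
F={n:r.grab_frame(n) for n in('scene','top')}
save(F['scene'],'s22',(160,150,400,340),3.3)
save(F['top'],'t22',(170,100,370,260),4)
E
```

```text
(no output)
```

View pics/s22.png

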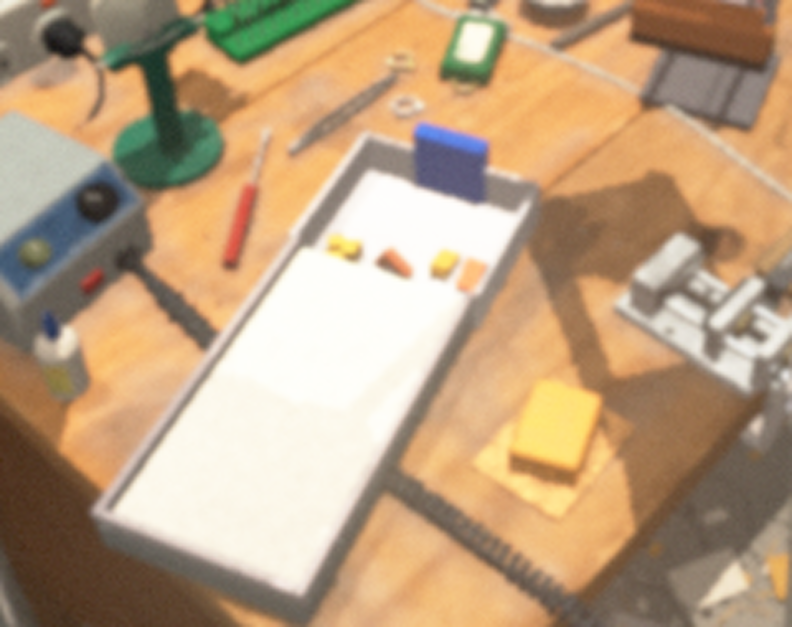

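View pics/t22.png

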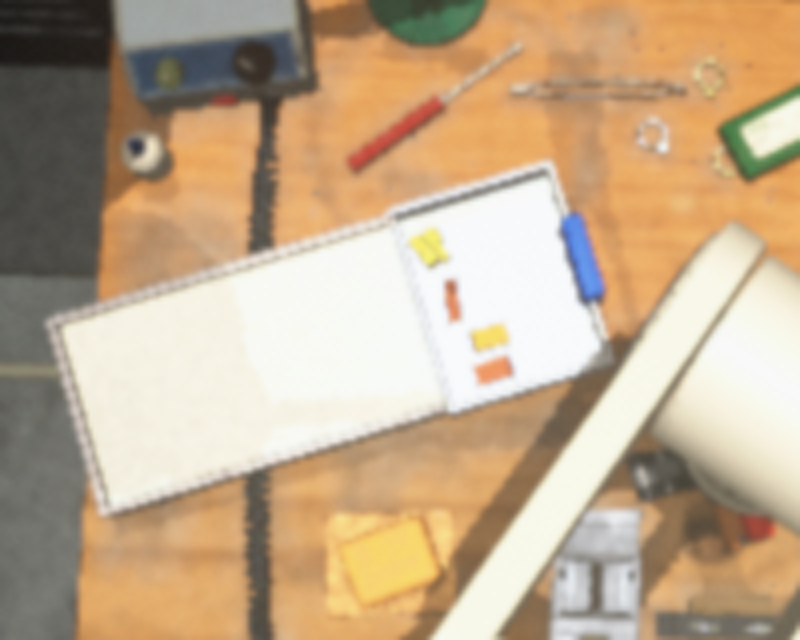

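```bash
python3 - <<'E'
from fit import *
F={n:r.grab_frame(n) for n in('scene','top')}
a=cv2.resize(F['scene']['color'][205:255,245:315,::-1],None,fx=7,fy=7,interpolation=cv2.INTER_CUBIC)
b=cv2.resize(F['top']['color'][145:195,265:315,::-1],None,fx=7,fy=7,interpolation=cv2.INTER_CUBIC)
cv2.imwrite('pics/z22.png',np.hstack([a[:350],b]))
for n in F:
    for d in r.outline_of('chip_4',n): print(n,round(d['score'],2),d['at'],d['mask'].sum())
E
```

```text
scene 0.61 [269.8, 224.8] 39
top 0.63 [292.7, 186.0] 50
top 0.39 [282.7, 175.3] 26
top 0.38 [356.0, 233.2] 85
```

View pics/z22.png

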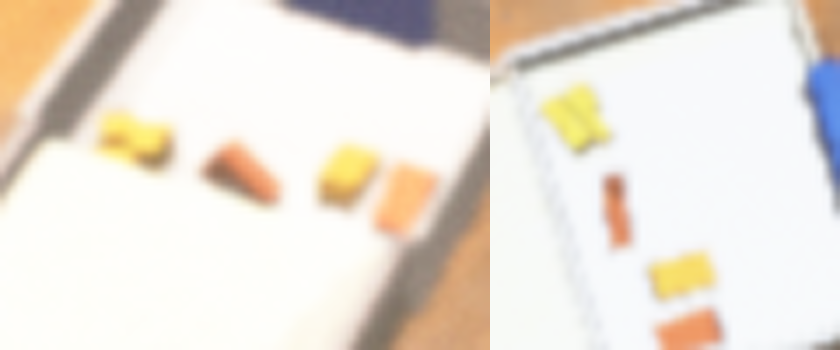

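```bash
python3 - <<'E'
from fit import *
F={n:r.grab_frame(n) for n in('scene','top')}
for n in F:
    hsv=cv2.cvtColor(F[n]['color'],cv2.COLOR_RGB2HSV)
    m=((hsv[...,0]>20)&(hsv[...,0]<34)&(hsv[...,1]>110)&(hsv[...,2]>120)).astype(np.uint8)
    k,_,st,ce=cv2.connectedComponentsWithStats(m)
    for i in range(1,k):
        if st[i,4]>12: print(n,st[i],ce[i].round(0))
s0=cv2.imread('pics/top0.png'); hsv=cv2.cvtColor(s0,cv2.COLOR_BGR2HSV)
m=((hsv[...,0]>20)&(hsv[...,0]<34)&(hsv[...,1]>110)&(hsv[...,2]>120)).astype(np.uint8)
k,_,st,ce=cv2.connectedComponentsWithStats(m)
for i in range(1,k):
    if st[i,4]>12: print('top0',st[i],ce[i].round(0))
save(F['scene'],'s23',None,1.25);
save(F['top'],'t23',None,1.25)
E
```

```text
scene [164  17   7   4  15] [167.  18.]
scene [260 222   9   6  30] [263. 224.]
scene [291 227   7   5  22] [294. 229.]
scene [174 262   7   7  34] [177. 265.]
scene [313 266  27  25 440] [328. 278.]
scene [305 289  29  17  85] [320. 297.]
top [273 158   8   8  38] [277. 161.]
top [289 182   7   5  29] [292. 184.]
top [418 220  25  24 325] [430. 231.]
top [254 229   9   5  23] [258. 231.]
top [256 231  22  19 282] [267. 240.]
top [568 271   6  14  28] [570. 278.]
top [568 287  11  12  46] [573. 293.]
top [555 289   5   7  23] [557. 292.]
top [548 304   6   7  32] [551. 307.]
top [578 304   6   7  24] [581. 307.]
top [540 307   6  12  23] [542. 313.]
top [584 317   5   6  16] [586. 319.]
top [567 318   5   8  29] [569. 322.]
top [548 325   6  11  16] [550. 329.]
top [537 327   8  11  48] [541. 332.]
top [590 330   6  18  54] [593. 339.]
top [561 347   6  10  34] [563. 352.]
top [ 573  347   57   53 1069] [602. 383.]
top [569 348  12  20  95] [575. 358.]
top0 [241 170   8   7  27] [245. 173.]
top0 [228 175   9   6  27] [231. 177.]
top0 [235 201   8   6  34] [238. 204.]
top0 [418 219  25  26 341] [430. 232.]
top0 [252 229  21  18 166] [260. 236.]
top0 [269 231  15  21 125] [277. 241.]
top0 [269 246   4   5  17] [271. 248.]
top0 [252 248  13   6  45] [257. 251.]
top0 [568 271   4  10  18] [569. 275.]
top0 [576 285   5   5  13] [578. 287.]
top0 [568 287  11  12  38] [573. 293.]
top0 [555 289   5   7  21] [557. 292.]
top0 [343 303  21   2  35] [352. 303.]
top0 [579 303   5   8  23] [581. 307.]
top0 [548 304   6   7  28] [551. 307.]
top0 [540 307   6  12  21] [542. 313.]
top0 [533 313   4  10  15] [534. 318.]
top0 [584 317   5   6  19] [586. 320.]
top0 [567 318   5   8  27] [569. 322.]
top0 [536 327   9  11  52] [540. 331.]
top0 [591 329   5  19  54] [593. 338.]
top0 [560 347   7  10  32] [563. 352.]
top0 [ 571  347   59   53 1117] [602. 383.]
top0 [576 348   5   7  24] [578. 351.]
top0 [569 356   9  12  70] [573. 360.]
```

View pics/s23.png

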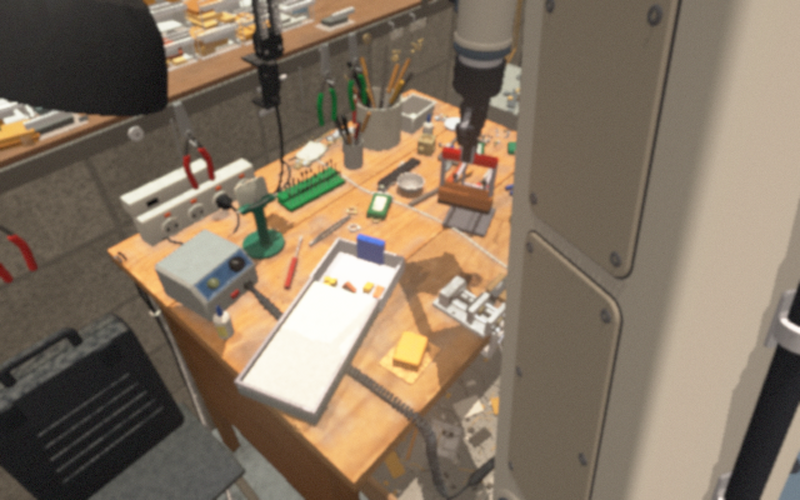

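View pics/t23.png

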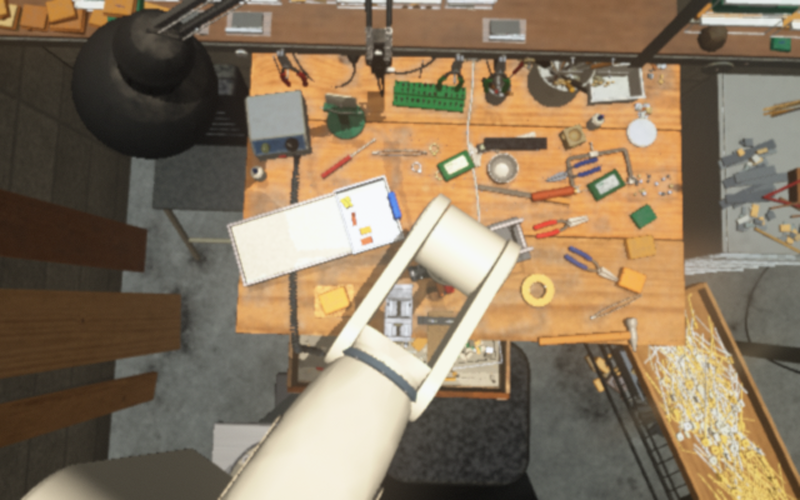

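Board is empty, and nothing brass is on the bench. The upper-left brass blob looks like two touching pieces, which I'll recheck later. Now I'll verify the stand pose and the in-hand scraper pose before hanging.

```bash
python3 - <<'E'
from fit import *
np.set_printoptions(precision=3,suppress=True)
F={n:r.grab_frame(n) for n in('scene','top')}
for n in F:
    g=dict(F[n]); g['color']=cv2.imread(f'pics/{n}0.png')[:,:,::-1]
    overlay(g,n,[('hook_stand',(557.8,-452.5,-1.241),0)],'st_'+n,(340,110,440,220) if n=='scene' else (360,150,460,260),3.6)
s=r.sense(); e=s['eef_pos']
f=F['scene']; m=masks_of('scraper',(e[0],e[1]),{'scene':f},cams=('scene',),z=e[2]-20,tol=50)
print(e,s['tcp_rot'])
if m: print(fit('scraper',{'scene':f},m,(e[0],e[1],1.9),e[2]-69))
overlay(f,'s',[('scraper',(e[0],e[1],1.902),e[2]-69)],'sc24',(330,80,430,210),3.6)
a=[cv2.imread(f'pics/{k}.png') for k in('st_scene','st_top','sc24')]
h=max(x.shape[0] for x in a); a=[cv2.copyMakeBorder(x,0,h-x.shape[0],0,0,0) for x in a]
im=np.hstack(a); cv2.imwrite('pics/c24.png',cv2.resize(im,None,fx=.74,fy=.74)); print(im.shape)
E
```

```text
[ 492.063 -315.225  241.253] [3.137 0.004 0.332]
(array([ 488.417, -317.154,    1.978]), np.float64(0.15610224383016172))
(468, 1080, 3)
```

View pics/c24.png

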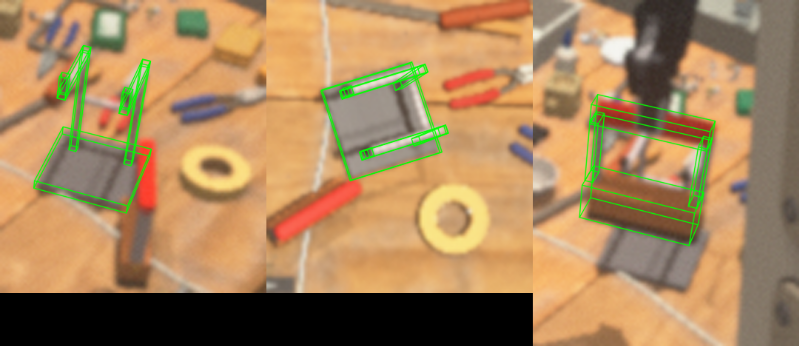

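```bash
python3 go.py 531.8 -376.8 140 .331
```

```text
t 35.45 eef [ 492.  -315.3  241.2] rot [3.137 0.004 0.332] q6 0.67 op 0.149 F [-0.6 -0.1 -2.6]
shift cm [1.76, 7.10, 10.12] roll 0.0  rows>= 2.0
```

Request:
drive_tool --moves '[[1, [1.8, 4, 4], 0], [1, [1.8, 7.1, 8], 0], [1, [1.8, 7.1, 10.1], 0], [1, [1.8, 7.1, 10.1], 0], [1, [1.8, 7.1, 10.1], 0]]'

```text
clock: 36.08
eef_pos: [532.4, -377.3, 141.6]
tcp_rot: [3.136, 0.004, 0.332]
contact_force: [-0.0, 0.4, -1.8]
opening: 0.15
```

```bash
python3 go.py 531.8 -376.8 140 .331; python3 - <<'E'
from fit import *
np.set_printoptions(precision=3,suppress=True)
F={n:r.grab_frame(n) for n in('scene','top')}
e=r.sense()['eef_pos']
ov=[('scraper',(e[0],e[1],1.902),e[2]-69),('hook_stand',(557.8,-452.5,-1.241),0)]
save(F['scene'],'s25',(330,100,430,220),5);save(F['top'],'t25',(340,150,460,260),5)
overlay(F['scene'],'s',ov,'s25o',(330,100,430,220),5)
a=np.hstack([cv2.imread('pics/s25.png'),cv2.imread('pics/s25o.png')]);cv2.imwrite('pics/c25.png',cv2.resize(a,None,fx=.8,fy=.8))
E
```

```text
t 36.08 eef [ 532.4 -377.3  141.6] rot [3.136 0.004 0.332] q6 0.63 op 0.15 F [-0.   0.4 -1.8]
shift cm [-0.04, -0.07, 0.16] roll 0.0  rows>= 0.0
```

View pics/c25.png

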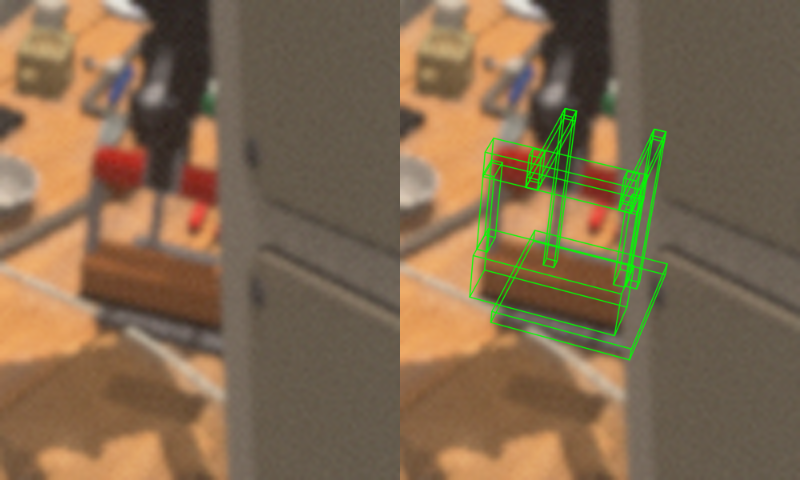

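View pics/t25.png

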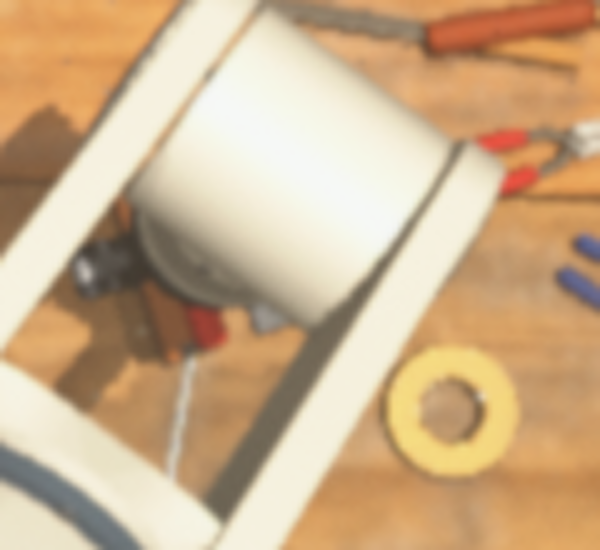

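```bash
python3 - <<'E'
from fit import *
np.set_printoptions(precision=1,suppress=True)
F={n:r.grab_frame(n) for n in('scene','top')}
p=(557.8,-452.5,-1.241); c,s=np.cos(p[2]),np.sin(p[2]); R=np.array([[c,-s,0],[s,c,0],[0,0,1]])
W=lambda q:np.array(q,float)@R.T+[p[0],p[1],0]
print('top base',proj(F['top'],W([[x,y,10] for x,y in((-30,50),(-30,-50),(70,-50),(70,50))])))
print('top prong end/upright, +y then -y',proj(F['top'],W([[x,y,z] for y in(31,-31) for x,z in((-28,147),(50,130))])))
print('scene base',proj(F['scene'],W([[x,y,10] for x,y in((-30,50),(-30,-50),(70,-50),(70,50))])))
print('scene upr foot/top',proj(F['scene'],W([[50,y,z] for y in(31,-31) for z in(10,130)])))
print('scene prong tip',proj(F['scene'],W([[-28,y,147] for y in(31,-31)])))
E
```

```text
top base [[380.4 183.2]
 [391.5 217.1]
 [425.4 206.6]
 [414.1 172.8]]
top prong end/upright, +y then -y [[390.3 183.7]
 [418.1 175.6]
 [398.  206.9]
 [425.8 198.5]]
scene base [[352.5 177.4]
 [387.4 186.8]
 [396.3 165.5]
 [363.2 157.1]]
scene upr foot/top [[367.4 162.6]
 [371.8 127.7]
 [388.1 167.9]
 [394.2 132.9]]
scene prong tip [[363.8 137.9]
 [387.5 143.6]]
```

Measured stand pixels match the projection to about 1 px in the top view. The +2 px scene bias shows up on both the stand and the scraper, so they are aligned relative to each other. Slide in.

Request:
drive_tool --moves '[[1, [-0.1, 1, 0], 0], [1, [-0.1, 2, 0], 0], [1, [-0.1, 3, 0], 0], [1, [-0.1, 4, 0], 0], [1, [-0.1, 4.5, 0], 0], [1, [-0.1, 4.5, 0], 0]]'

```text
clock: 37.02
eef_pos: [546.2, -420.5, 141.9]
tcp_rot: [3.136, 0.003, 0.332]
contact_force: [0.2, 0.3, -2.8]
opening: 0.148
```

```bash
python3 go.py 560 -462.3 141 .331; python3 - <<'E'
from fit import *
F={n:r.grab_frame(n) for n in('scene','top')}
save(F['scene'],'s26',(330,80,430,200),5);save(F['top'],'t26',(340,150,460,260),5)
a=np.hstack([cv2.imread('pics/s26.png')[:550],cv2.imread('pics/t26.png')]);cv2.imwrite('pics/c26.png',cv2.resize(a,None,fx=.72,fy=.72))
E
```

```text
t 37.02 eef [ 546.2 -420.5  141.9] rot [3.136e+00 3.000e-03 3.320e-01] q6 0.59 op 0.148 F [ 0.2  0.3 -2.8]
shift cm [-0.06, 4.40, 0.09] roll 0.0  rows>= 0.7
```

View pics/c26.png

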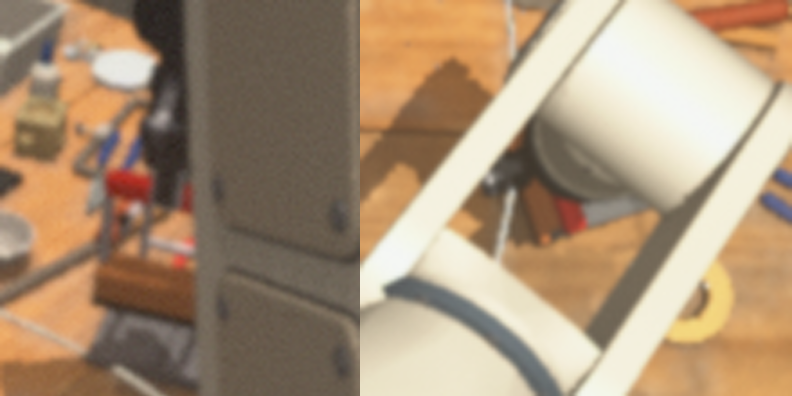

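Request:
drive_tool --moves '[[1, [0, 1, 0], 0], [1, [0, 2, 0], 0], [1, [0, 3, 0], 0], [1, [0, 4, 0], 0], [1, [0, 4.4, 0], 0], [1, [0, 4.4, 0], 0]]'

```text
clock: 37.88
eef_pos: [560.4, -461.8, 142.0]
tcp_rot: [3.136, 0.003, 0.332]
contact_force: [-0.7, 0.4, -2.2]
opening: 0.152
```

Request:
drive_tool --moves '[[1, [0, 0, 1], 0], [1, [0, 0, 2], 0], [1, [0, 0, 2.6], 0], [1, [0, 0, 2.6], 0]]'

```text
clock: 38.38
eef_pos: [559.9, -461.5, 115.0]
tcp_rot: [3.138, 0.004, 0.332]
contact_force: [-0.3, -0.6, -2.8]
opening: 0.152
```

Request:
drive_tool --moves '[[1, [0, 0, 0.5], 0], [1, [0, 0, 0.5], 0]]'

```text
clock: 38.62
eef_pos: [559.7, -461.3, 109.6]
tcp_rot: [3.138, 0.005, 0.332]
contact_force: [-0.4, -1.1, -2.1]
opening: 0.153
```

Request:
drive_tool --moves '[[1, [0, 0, 0.2], 0], [1, [0, 0, 0.2], 0]]'

```text
clock: 38.88
eef_pos: [559.9, -461.6, 108.1]
tcp_rot: [3.138, 0.004, 0.332]
contact_force: [-0.7, -0.8, -0.3]
opening: 0.149
```

Request:
drive_tool --moves '[[1, [0, 0, 0.2], 0], [1, [0, 0, 0.2], 0]]'

```text
clock: 39.12
eef_pos: [559.9, -461.7, 107.5]
tcp_rot: [3.137, 0.004, 0.332]
contact_force: [-4.7, 1.6, 8.0]
opening: 0.149
```

```bash
python3 - <<'E'
from fit import *
F={n:r.grab_frame(n) for n in('scene','top')}
save(F['scene'],'s27',(330,80,430,200),5);save(F['top'],'t27',(340,150,460,260),5)
a=np.hstack([cv2.imread('pics/s27.png')[:550],cv2.imread('pics/t27.png')]);cv2.imwrite('pics/c27.png',cv2.resize(a,None,fx=.72,fy=.72))
E
```

```text
(no output)
```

View pics/c27.png

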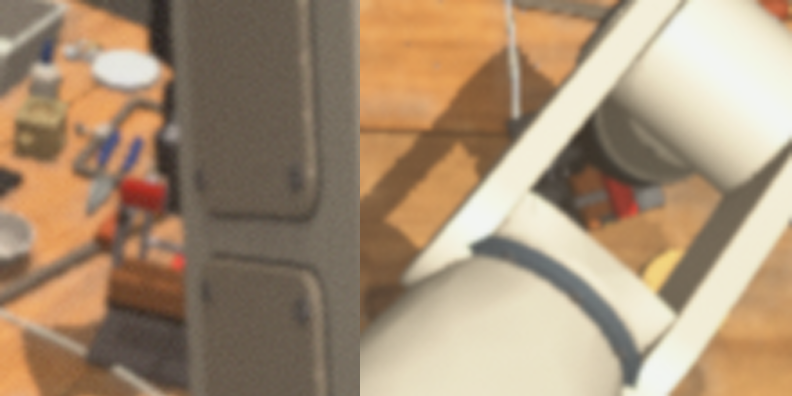

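Seated: contact felt at the expected height. Release partially and lift straight up.

Request:
drive_tool --moves '[[1, [0, 0, -0.1], 0], [0.85, [0, 0, -0.1], 0], [0.7, [0, 0, -0.1], 0], [0.5, [0, 0, -0.1], 0], [0.5, [0, 0, -0.1], 0], [0.5, [0, 0, -0.1], 0], [0.5, [0, 0, -2], 0], [0.5, [0, 0, -5], 0], [0.5, [0, 0, -10], 0], [0.5, [0, 0, -15], 0], [0.5, [0, 0, -20], 0], [0.5, [0, 0, -20], 0]]'

```text
clock: 40.72
eef_pos: [562.1, -462.1, 314.8]
tcp_rot: [3.128, -0.001, 0.332]
contact_force: [1.2, 0.2, -0.3]
opening: 0.502
```

```bash
python3 go.py 350 0 300 .331
```

```text
t 40.73 eef [ 562.1 -462.1  314.8] rot [ 3.128e+00 -1.000e-03  3.320e-01] q6 0.55 op 0.502 F [ 1.2  0.2 -0.3]
shift cm [-5.01, -50.60, 1.48] roll 0.0  rows>= 8.1
```

Request:
drive_tool --moves '[[0.5, [0, -56, 0], 0], [0.5, [0, -56, 0], 0], [0.5, [0, -56, 0], 0], [0.5, [0, -56, 0], 0], [0.5, [0, -56, 0], 0], [0.5, [0, -56, 0], 0], [0.5, [0, -56, 0], 0], [0.5, [0, -56, 0], 0], [0.5, [0, -56, 0], 0], [0.5, [0, -56, 0], 0]]'

```text
clock: 41.98
eef_pos: [378.2, 70.5, 307.6]
tcp_rot: [3.129, -0.002, 0.338]
contact_force: [0.1, -0.5, -0.4]
opening: 0.5
```

Request:
drive_tool --moves '[[0.5, [0, -54, 0], 0], [0.5, [0, -54, 0], 0], [0.5, [0, -54, 0], 0], [0.5, [0, -54, 0], 0], [0.5, [0, -54, 0], 0], [0.5, [0, -54, 0], 0], [0.5, [0, -54, 0], 0], [0.5, [0, -54, 0], 0], [0.5, [0, -54, 0], 0], [0.5, [0, -54, 0], 0]]'

```text
clock: 43.22
eef_pos: [199.2, 581.6, 299.8]
tcp_rot: [3.129, -0.001, 0.339]
contact_force: [0.6, -1.9, -0.3]
opening: 0.501
```

```bash
python3 - <<'E'
from fit import *
np.set_printoptions(precision=3,suppress=True)
n=12
A={}
for k in('scene','top'):
    fs=[r.grab_frame(k) for _ in range(n)]; F0=dict(fs[-1]); F0['color']=np.mean([f['color'].astype(float) for f in fs],0).round().astype(np.uint8); A[k]=F0
    for t,g,z in(('tray',(617,-168,.331),0),('board',(559,2,.331),0),('mould',(424,-97,.41),3),('scraper',(561,-462,1.9),40),('mat',(425,-96.5,.07),0)):
        m=masks_of(t,g[:2],{k:F0},cams=(k,),z=z,tol=30)
        if m: print(k,t,*fit(t,{k:F0},m,g,z))
sc=('scraper',(561,-462,1.902),40)
save(A['scene'],'s28',(180,100,430,310),3.2);save(A['top'],'t28',(170,100,450,270),2.8)
a=cv2.resize(A['scene']['color'][205:255,245:315,::-1],None,fx=7,fy=7,interpolation=cv2.INTER_CUBIC)
b=cv2.resize(A['top']['color'][145:195,265:315,::-1],None,fx=7,fy=7,interpolation=cv2.INTER_CUBIC)
cv2.imwrite('pics/z28.png',cv2.resize(np.hstack([a,b]),None,fx=.95,fy=.95))
a=cv2.resize(A['scene']['color'][100:200,340:420,::-1],None,fx=5,fy=5,interpolation=cv2.INTER_CUBIC)
b=cv2.resize(A['top']['color'][150:250,370:450,::-1],None,fx=5,fy=5,interpolation=cv2.INTER_CUBIC)
cv2.imwrite('pics/y28.png',np.hstack([a,b]))
print(r.sense()['clock'],r.sense()['eef_pos'])
E
```

```text
scene tray [ 621.686 -182.169    0.342] 0.23442919629581835
scene board [558.58    1.035   0.335] 0.01082287285304136
scene mould [424.518 -97.536   0.44 ] 0.05403577182500565
scene scraper [ 555.98  -462.587    1.911] 0.048416452832136476
scene mat [421.726 -94.11    0.049] 1.1510558228157965
top board [558.941   3.921   0.332] 0.002948439335549014
top mould [426.786 -97.717   0.388] 0.013434511542507747
top scraper [ 557.724 -461.14     1.865] 0.2933586060395915
top mat [425.094 -95.374   0.064] 0.9219648567932306
44.925 [199.288 579.922 300.929]
```

View pics/s28.png

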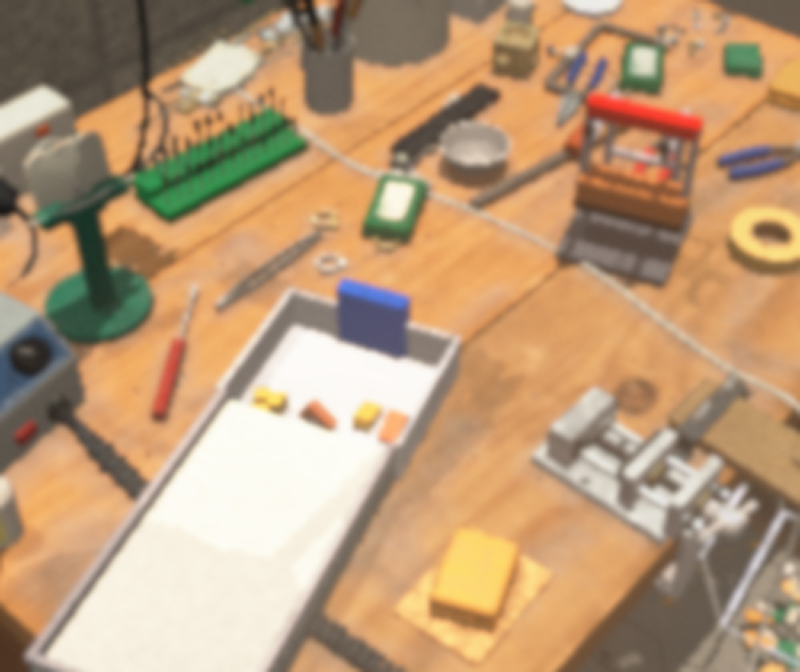

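View pics/z28.png

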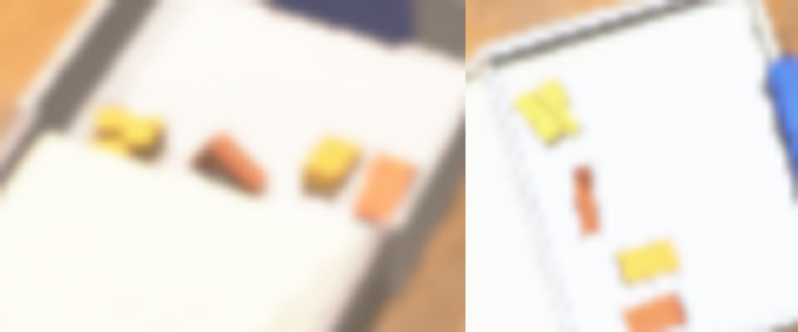

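View pics/y28.png

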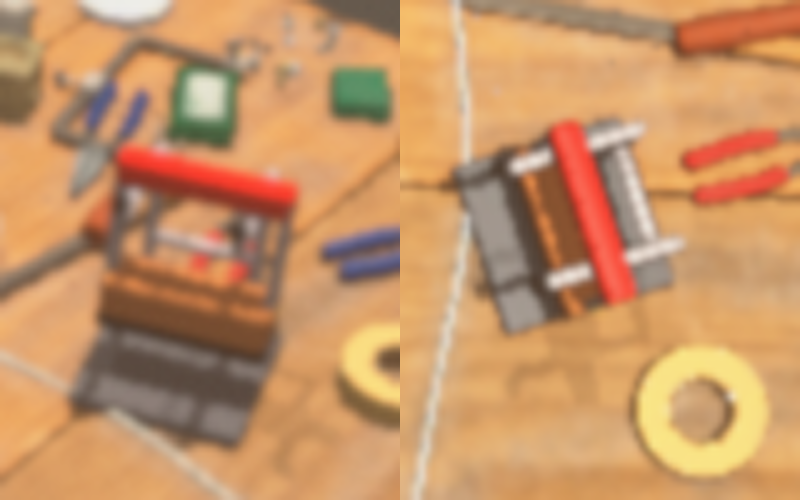

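View pics/t28.png

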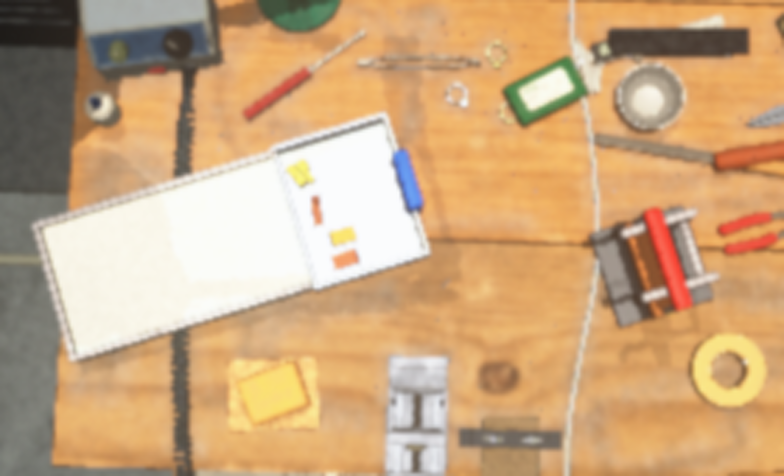

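The scraper hangs across both prongs, and the mould and tray are good. One closer look at the brass pair to confirm it is two chips.

```bash
python3 - <<'E'
from fit import *
out=[]
I={}
for k,c in(('scene',(252,212,282,237)),('top',(264,148,289,173))):
    im=np.mean([r.grab_frame(k)['color'].astype(np.float32) for _ in range(16)],0)
    im=im[c[1]:c[3],c[0]:c[2],::-1]
    g=cv2.GaussianBlur(im,(0,0),1.2); im=np.clip(im+1.5*(im-g),0,255).astype(np.uint8)
    out.append(cv2.resize(im,None,fx=14,fy=14,interpolation=cv2.INTER_CUBIC))
cv2.imwrite('pics/z30.png',np.hstack(out))
f=r.grab_frame('top')
b=np.array([559,3,0]);a=.332
hsv=cv2.cvtColor(f['color'],cv2.COLOR_RGB2HSV)
m=((hsv[...,0]>8)&(hsv[...,0]<36)&(hsv[...,1]>70)).astype(np.uint8)
m[:150]=0;m[200:]=0;m[:,:268]=0;m[:,304:]=0
k,_,st,ce=cv2.connectedComponentsWithStats(m)
c,s=np.cos(a),np.sin(a)
for i in range(1,k):
    if st[i,4]>15:
        w=toz(f,ce[i],12)[:2]-[617.5,-167]; print(st[i],'tray frame',(w@np.array([[c,-s],[s,c]])).round(1))
E
```

```text
[273 157   9   9  50] tray frame [46.7 39.5]
[282 171   3   9  20] tray frame [ 3.8 35.5]
[288 181   9   7  41] tray frame [-27.4  17.8]
[289 189   8   7  36] tray frame [-50.2  22.7]
```

View pics/z30.png

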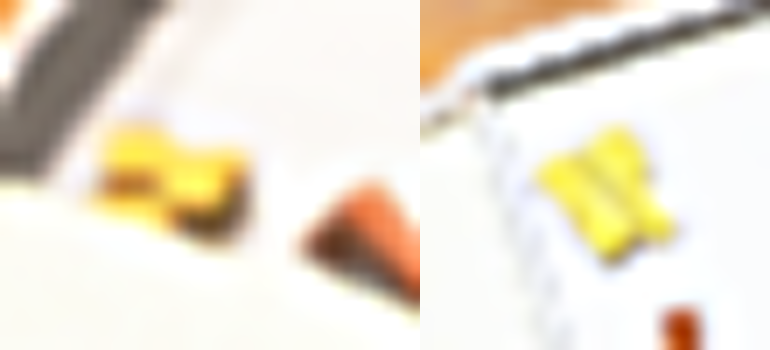

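Sharpened, the top view shows two separate brass pieces side by side, so all five chips are inside the tray. Hand in.

```bash
python3 - <<'E'
from rig import r
print(r.sense()['clock'],r.sense()['qvel'].round(3)); print(r.sign_off())
E
```

```text
46.575 [-0.001 -0.    -0.001 -0.    -0.001  0.   ]
the job is handed in; nothing more can be done
None
```

I finished all four steps and handed the job in at 46.6 s of the 210 s allowed. No verdict was reported. The arm was parked clear of everything.

**What I did**
- **Mould:** I set it on the cork mat.
- **Tray:** I dragged it by its grip block until it met the board's open end.
- **Offcuts:** I wiped all five off the board in two scraper passes. The fingers never went near them.
- **Scraper:** I hung it by its bar across both prongs.

**Last checks**
- **Mould:** It lies flat, about 1–2 mm from the mat's centre.
- **Tray:** In the top view its outline lines up with the flush, square position. I felt contact with the board when pushing it in.
- **Board:** It is empty, and I saw no offcut on the bench.
- **Scraper:** It lies across both prongs, a few mm from the seat point.

**What failed or disagreed**
- **First mould grasps:** Two attempts closed on nothing. The fingertips sit roughly 20–27 mm short of the reported tool point, which is more than the description says. I allowed for that from then on.
- **Tray fit:** The scene-camera fit puts the tray about 14 mm from the board. I put this down to the board hiding the tray's lip from that camera, because the top view and the contact force both say flush. The top-camera network found no usable tray outline at the end.
- **Brass offcuts:** Two of them lie touching and look like one blob. I took them as two from the dividing line in a sharpened top view and the larger area.

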